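# Adaptor from the blocked drawer

## Task

The job tray lacks its second adaptor; it is in the drawer of the small grey cabinet, but a crimp die set and a steel sleeve stand in the drawer's way. Lift both aside onto free bench and let go of them, pull the drawer right out, and stand the adaptor upright in the empty middle bay of the tray, leaving the brass nipple in the drawer and the tray's first adaptor alone. Then push the drawer fully shut and put the die set and the sleeve back, each exactly where and the way round it stood; never shove them with the drawer or tip anything over.

Things in the scene. Friction and masses are not known exactly. Their poses are not given: they have to be found in the camera images.
- cabinet: small grey sheet-steel cabinet with one drawer, fixed to the bench: 190 mm deep (x), 200 mm wide (y), 110 mm high. Origin: centre of its underside; its +x points away from the front, so the drawer slides out along its -x. The front face is at x = -95 mm. Two small fittings lie fixed on the rear half of its top (x over 0, up to 134 mm high)
- drawer (a joint): how far the drawer is pulled out along the cabinet's -x, m: 0 shut, 0.150 fully out; starts ajar at about 0.06, slides with about 3 N of friction and stays where left. Front panel 12 mm thick, top edge 90 mm above the bench; side walls reach 54 mm. The front 105 mm inside are two bays side by side, each 88 mm wide, parted by a divider 2 mm thick that reaches 38 mm above the bench
- drawer_handle (a point): middle of the drawer's handle: a level round steel bar, 10 mm thick and 96 mm long along the cabinet's y, its axis 36 mm in front of the drawer panel (31 mm free between) and 70 mm above the bench; it can be pinched from above, with the fingers closing along the cabinet's x. Moves with the drawer; axes as the cabinet's
- die_set: dark steel crimp die set, a row of dies on a keeper: 48 mm (its x) by 96 mm (its y) by 46 mm high, 0.5 to 0.75 kg; grasp across the 48 mm. Of the die sets on the bench, the one that stands in front of the drawer, about 40 mm from the handle, its 96 mm side roughly along the cabinet's front. Origin: centre of its underside
- sleeve: turned pale steel sleeve standing on end, open tube, 53 mm outside diameter, 46 mm high, 5 mm wall, about 0.24 kg, beside the die set in front of the drawer (which is left and which is right varies). Origin: centre of its underside
- adaptor: the adaptor wanted: nickel hose adaptor standing on end in one front bay of the drawer (which one varies), about 52 mm behind the panel: 48 mm high, 28 mm hexagon in the middle (flats across its x, which lies roughly along the cabinet's y; 32 mm over its y), thread above. Origin: centre of its underside, on the drawer's steel floor 20 mm above the bench
- nipple: brass double-ended hex nipple lying in the other front bay of the drawer, 59 mm long (its y), 31 mm wide, 27 mm high; stays in the drawer. Origin: centre of its underside
- empty_bay (a point): centre of the floor (3 mm above the bench) of the middle, empty bay of the job tray: shallow black tray fixed to the bench, 90 mm (x) by 190 mm (y), 22 mm high, walls and floor 3 mm, three bays in a row along its y, each 84 mm (x) by about 59 mm (y). Axes as the tray's. A grey nipple lies in the bay at -y
- tray_adaptor: the like adaptor that already stands in the tray's bay at +y, 48 mm high; leave it alone. Origin: centre of its underside
- blue_bin: small blue store bin full of fittings, fixed to the bench on the other side of the cabinet from the tray: 114 mm (its x) by 68 mm, 58 mm high; not used. Origin: about the centre of its underside
There are look-alikes about, which are no part of the job. Leave any green or purple look-alike of the sleeve alone.

How it is judged:
On the way, in this order (a step that is already met when the one before it is completed fails the run):
1. the die set and the sleeve both stand aside on the bench, upright and let go (distance of each of die_set, sleeve from where it was at the start of the episode above 0.05 m and height (world z) of each of die_set, sleeve below 0.006 m and angle between each of die_set, sleeve's own z axis and vertical below 0.12 rad and contact force between each of die_set, sleeve and the fingers below 0.3 N), for 0.2 s.
2. the drawer is pulled right out (value of joint drawer above 0.125 m), for 0.1 s.
3. the adaptor stands in the empty bay of the tray (x of adaptor in the frame of empty_bay between -0.034 and 0.034 m and y of adaptor in the frame of empty_bay between -0.022 and 0.022 m and z of adaptor in the frame of empty_bay below 0.006 m and angle between adaptor's own z axis and vertical below 0.12 rad and contact force between adaptor and the fingers below 0.3 N), for 0.2 s.
4. the drawer is pushed fully shut (value of joint drawer below 0.008 m), for 0.2 s.
At the end, for the whole second after the job is handed in: Drawer shut within 8 mm; adaptor upright (within 7 degrees), wholly inside the tray's empty bay; die set and sleeve upright within 15 mm of where each stood, die set within 15 degrees of square to the cabinet; nipple still in the drawer; all released and at rest (value of joint drawer below 0.008 m and x of adaptor in the frame of empty_bay between -0.034 and 0.034 m and y of adaptor in the frame of empty_bay between -0.022 and 0.022 m and z of adaptor in the frame of empty_bay below 0.006 m and angle between each of adaptor, die_set, sleeve's own z axis and vertical below 0.12 rad and distance of each of die_set, sleeve from where it was at the start of the episode below 0.015 m and angle between the y axis of die_set and the y axis of cabinet, either way round below 0.26 rad and x of nipple in the frame of cabinet between -0.095 and 0.09 m and height (world z) of nipple below 0.05 m and linear speed of each of adaptor, die_set, sleeve, nipple below 0.02 m/s); the robot touches nothing.
It fails at once if the die set or the sleeve is shoved by the drawer or the cabinet (contact force between any of die_set, sleeve and cabinet above 3 N).
It fails at once if the die set, the sleeve or an adaptor is tipped over (angle between any of die_set, sleeve, adaptor, tray_adaptor's own z axis and vertical above 0.8 rad).
It fails at once if the adaptor already in the tray is disturbed (distance of tray_adaptor from where it was at the start of the episode above 0.02 m).
It also fails if it takes over 128 s, if anything falls off the work surface, if the arm or the gripper's body presses on something with over 40 N, if the wrist force passes 120 N, or if a joint passes its speed limit or range.

## Robot

A 6-joint arm with a two-finger parallel gripper is mounted at the origin on a cart in front of the work surface, level with it; the furniture and walls round the work are solid. World frame = base frame: x ahead of the robot, y to its left, z up, the work surface at z = 0. Lengths are in m, angles in rad, forces in N, time in s.
With the tool pointing down it reaches from about 0.275 to 0.85 m from the base axis. Payload 5.2 kg.
Tool frame: the origin (TCP) lies midway between the tips of the shut fingers; the grasp point (between the pads) lies 19 mm behind it (ctrl.tcp_to_grasp is the distance from the TCP to the grasp point, in m); z points along the fingers, y is the line along which they close (so a half turn about z gives the same grasp; the last joint's range is limited). The gripper opens to 85 mm and grips with 20 to 120 N. Pads are 22 mm wide; open, the fingers measure 114 mm over their backs; the gripper's body (76 mm by 85 mm) begins 54 mm behind the grasp point. The pads swing forward as they close: fully open they stand 13 mm farther back than shut.
Start: joints at [-1.383, 0.259, 1.535, -0, 1.348, -0.203], TCP at [0.21, -0.509, 0.231] pointing down, gripper open.
Joint ranges: [-3.14, 3.14], [-0.91, 2.08], [0.19, 2.58], [-1.22, 4.36], [0.22, 2.71], [-3.12, 3.12]. Speed limits (rad/s): [2.57, 2.57, 3.14, 3.14, 3.14, 3.14].

## Interface

Orientations are given as a unit quaternion [x, y, z, w].
In Python, from station import ctrl gives the robot as it stands.
- The arm moves only by the tool drive_tool, never from a script. Its argument "series" is a list of rows, each a list of 5 numbers: the shift along the tool's x, y, z as a fraction of full scale, then the turn about the tool's z as a fraction of full scale, then the opening, from -1 (shut) to 1 (fully open). In form: [[dx, dy, dz, spin, fingers], ...]. A call has 1 to 5 rows; each row is the pose to reach, as a shift and turn from the pose commanded when the call began, along the tool's axes at that moment, turning the shorter way round; what a row does not reach only later rows make up. Full scale, the value 1, is 1000 mm for a shift and pi rad for a turn. A row lasts 1/10 s, in which the tool goes at most 50 mm and 8.59 degrees, less where a joint would pass 70% of its speed; a pose out of reach is approached as far as the arm can. A call with a number of a shift or a turn outside -1 to 1 is refused whole. A call with a gripper value outside its range is refused whole. The fingers move at their own pace and stop on an object; "force" is the grip in N (left out, the last holds). Time passes only in rows, so rows that repeat a pose let the fingers close. It gives the time, the measured TCP pose, the force, the opening and the grip force at its end, in the units of the state.
- ctrl.get_state(): the state, without advancing time (a new reading comes with each control period).
- ctrl.grab_frame(name): name is "scene" or "side" or "wrist"; returns a dict with "pixels" (400x640x3 uint8, red, green, blue), "range_z" (400x640 float32, m along the optical axis (not along the pixel's ray), 0 where there is no reading), "fov_y" (degrees; the focal length in pixels is half the picture's height over the tangent of half this angle, whatever the lens; pixels are square), "cx", "cy" (the principal point, pixels), "rvec" (rotation vector, rad) and "tvec" (3), from world to camera coordinates, as OpenCV has them. Camera axes: x right, y down, z forward; pixel columns grow to the right and rows downward; lengths in m; the calibration is good to about 2 mm. A picture is of the moment at which its call begins.
- ctrl.job_done(): hands the job in; it is judged then, once.
Trained networks look in a picture, given as the dict that the camera call returned (one of the last four; its "shot" number tells which), for a name from the list of things; names that differ only in an ending like _2 or _b are one class to them, and where a whole thing is asked for, a point or a joint stands for the part that bears it (a point fixed in the world has none). Each returns a list of dicts, best first, with "score" (0 to 1); they miss things now and then, are a little off and sometimes report something else, mostly with a low value. They report only what shows in the picture. A call takes as long as a camera call. They do not tell look-alikes from the thing itself.
- ctrl.search_frame(picture, thing): "xy" ([column, row] in pixels, amid what is visible of it).
- ctrl.cut_out(picture, thing): "pixels" (400x640 bool, what is visible of it) and "xy" ([column, row] in pixels, amid what is visible of it).
- ctrl.mark_of(picture, thing): "xy" ([column, row] in pixels: a listed point, or the origin of a listed thing).
The state is a dict: "t": time; "qpos": joint angles; "joint_vel": joint speeds; "tau": joint torques, N m; "tool_pos": TCP position; "tool_rot": TCP orientation; "contact_force": force on the tool from outside, world axes, zero at the start; "moment": the same for the moment, N m; "width": opening from 0.0 (shut) to 1.0 (fully open); "gripper_force": force on a finger pad.
Only numpy, scipy, OpenCV 4.12 (cv2) and the standard library are available. Lean on these libraries where they do the work, as an engineer would, in place of code of your own. Each camera call takes 0.05 s, during which the arm holds its last target. There are 200 camera calls.

## Working session

There is one attempt and no reset: what is moved stays moved. The work goes in short steps, Python scripts to look and compute and a tool call to move; the robot and the scene stay as the last step left them, time stands still between calls to the robot, and variables do not carry over. Pictures are saved under pics/ and viewed, at most 14 in all, crops included, and the job is handed in when it is done.

Besides the shell and the picture viewer there is one more tool, called by a JSON object that holds its "op" and its "data". drive_tool: Moves the arm, as the interface text tells. Its arguments: {"type":"object","properties":{"series":{"type":"array","items":{"type":"array","items":{"type":"number","minimum":-1,"maximum":1}}},"force":{"type":"number"}},"required":["series"]}

```bash
ls; mkdir -p pics; cat > h.py <<'E'
import numpy as np, cv2
from station import ctrl
def cam(p):
    R=cv2.Rodrigues(np.array(p["rvec"],float))[0]; return R,np.array(p["tvec"],float).ravel(),200/np.tan(np.radians(p["fov_y"])/2)
def cloud(p):
    R,t,f=cam(p); z=p["range_z"]; v,u=np.mgrid[:z.shape[0],:z.shape[1]]
    c=np.stack([(u-p["cx"])/f*z,(v-p["cy"])/f*z,z],-1)
    return (c-t)@R
def proj(p,X):
    R,t,f=cam(p); c=np.asarray(X)@R.T+t
    return c[...,:2]/c[...,2:]*f+[p["cx"],p["cy"]]
def save(p,n,crop=None,s=1):
    im=p["pixels"][...,::-1]
    if crop: a,b,c,d=crop; im=im[b:d,a:c]
    cv2.imwrite("pics/"+n,cv2.resize(im,None,fx=s,fy=s,interpolation=cv2.INTER_CUBIC))
E
python3 - <<'E'
from h import *
for n in ["scene","side"]:
    p=ctrl.grab_frame(n); save(p,n+"1.png"); C=cloud(p)
    print(n,"campos",np.round(-cam(p)[0].T@cam(p)[1],3))
    for th in ["cabinet","drawer_handle","die_set","sleeve","adaptor","nipple","empty_bay","tray_adaptor","blue_bin"]:
        for r in ctrl.mark_of(p,th)[:4]:
            u,v=np.round(r["xy"]).astype(int); print(th,round(r["score"],2),u,v,np.round(C[min(max(v,0),399),min(max(u,0),639)],3))
print(ctrl.get_state())
E
```

```text
pics
scene campos [-0.009 -0.796  0.545]
drawer_handle 0.38 304 200 [ 0.173 -0.504  0.381]
die_set 0.71 261 223 [0.424 0.086 0.02 ]
die_set 0.31 274 189 [0.56  0.273 0.005]
sleeve 0.69 270 268 [ 0.354 -0.087  0.016]
sleeve 0.69 228 228 [0.351 0.111 0.017]
sleeve 0.43 288 240 [ 0.187 -0.454  0.315]
adaptor 0.16 265 225 [0.427 0.072 0.02 ]
empty_bay 0.86 414 290 [ 0.242 -0.571  0.306]
tray_adaptor 0.4 392 272 [ 0.22  -0.565  0.329]
blue_bin 0.67 272 186 [0.554 0.272 0.016]
blue_bin 0.66 261 223 [0.424 0.086 0.02 ]
side campos [ 0.555 -0.757  0.509]
cabinet 0.59 390 243 [ 0.7   -0.061  0.063]
cabinet 0.43 348 238 [ 0.615 -0.013  0.044]
drawer_handle 0.74 306 214 [0.52  0.042 0.074]
die_set 0.61 277 226 [0.449 0.068 0.026]
sleeve 0.92 339 288 [ 0.591 -0.161  0.025]
sleeve 0.91 233 270 [ 0.374 -0.092  0.014]
sleeve 0.82 274 249 [ 0.451 -0.022  0.019]
sleeve 0.75 243 220 [0.358 0.11  0.018]
adaptor 0.75 349 227 [0.621 0.043 0.04 ]
adaptor 0.4 391 243 [ 0.702 -0.06   0.063]
nipple 0.66 348 243 [ 0.613 -0.047  0.053]
nipple 0.3 272 247 [ 0.447 -0.024  0.026]
empty_bay 0.81 324 343 [ 0.562 -0.278  0.003]
tray_adaptor 0.92 327 319 [ 0.567 -0.236  0.016]
blue_bin 0.96 324 197 [0.563 0.272 0.006]
{'t': 1.0, 'qpos': array([-1.38283209e+00,  2.58600463e-01,  1.53499474e+00,  1.84704642e-05,
        1.34798902e+00, -2.02811155e-01]), 'joint_vel': array([-0.00018721, -0.00070838, -0.00034624,  0.00168658,  0.0001497 ,
       -0.00065412]), 'tau': array([ 2.21381146e-03, -4.45932627e+01, -2.90898943e+01, -6.59919419e-05,
        8.50534743e-04, -2.74152093e-06]), 'tool_pos': array([ 0.20952241, -0.50854095,  0.2313116 ]), 'tool_rot': array([9.80972870e-01, 1.94144866e-01, 8.97543500e-06, 4.27930899e-06]), 'contact_force': array([-0.64812727, -0.46927183,  0.45085678]), 'moment': array([-0.03726844, -0.00106817,  0.0284037 ]), 'gripper_force': 0.0, 'width': 0.9999317294716691}
```

```bash
python3 - <<'E'
from h import *
p=ctrl.grab_frame("side"); save(p,"sidecrop.png",(180,150,440,350),3)
C=cloud(p); np.save("c.npy",C)
E
```

```text
(no output)
```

View pics/sidecrop.png

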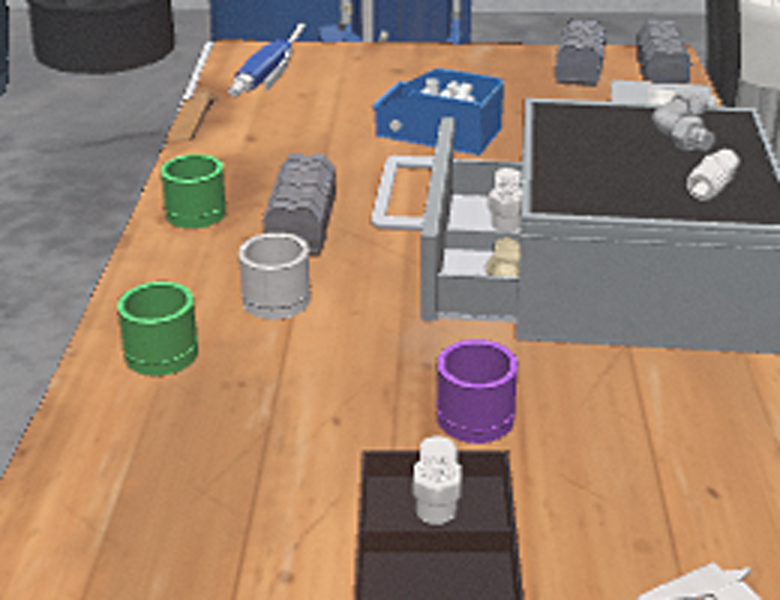

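View pics/side1.png

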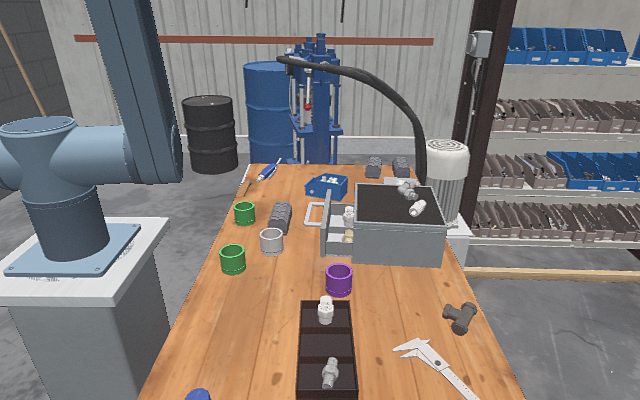

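The crop shows the wanted pale sleeve at about (272,241), between the two green look-alikes (245,213) and (233,259), with the purple one at (339,280). The die set in front of the drawer is at (281,217); the other two, at (373,167) and (401,167), are behind on the far bench. The adaptor is in the +y bay at (349,216) and the nipple in the -y bay. The tray's middle bay is at about (326,345).

```bash
python3 - <<'E'
from h import *
p=ctrl.grab_frame("side"); C=cloud(p); s=ctrl.grab_frame("scene"); S=cloud(s)
def seg(p,C,th,near):
    for r in ctrl.cut_out(p,th):
        m=r["pixels"]&(p["range_z"]>0); X=C[m]
        med=np.median(X,0)
        if np.linalg.norm(med[:2]-near)<0.05: return X
    return None
for pp,CC,n in((p,C,"side"),(s,S,"scene")):
  for th,near in (("sleeve",(.45,-.03)),("die_set",(.44,.075)),("adaptor",(.62,.045)),("nipple",(.61,-.05)),("tray_adaptor",(.565,-.23)),("drawer_handle",(.52,.04))):
    X=seg(pp,CC,th,np.array(near))
    if X is None: print(n,th,None); continue
    zt=np.percentile(X[:,2],97); T=X[X[:,2]>zt-.008]
    r=cv2.minAreaRect((T[:,:2]*1000).astype(np.float32))
    print(n,th,len(X),"ztop",round(zt,3),"toprect",np.round(r[0],1),np.round(r[1],1),round(r[2],1))
# cabinet top plane points
X=C.reshape(-1,3); 
T=X[(abs(X[:,2]-.11)<.004)&(X[:,0]>.5)&(X[:,0]<.95)&(X[:,1]>-.25)&(X[:,1]<.3)]
print("cabtop",len(T),cv2.minAreaRect((T[:,:2]*1000).astype(np.float32)))
T=X[(abs(X[:,2]-.088)<.006)&(X[:,0]>.45)&(X[:,0]<.64)&(X[:,1]>-.2)&(X[:,1]<.3)]
print("panel",len(T),cv2.minAreaRect((T[:,:2]*1000).astype(np.float32)))
T=X[(abs(X[:,2]-.02)<.005)&(X[:,0]>.4)&(X[:,0]<.75)&(X[:,1]<-.17)]
print("tray",len(T),cv2.minAreaRect((T[:,:2]*1000).astype(np.float32)))
T=X[(abs(X[:,2])<.004)&(X[:,1]>-.2)&(X[:,1]<.2)]; print("bench x min",np.percentile(T[:,0],[0.5,2]))
# sleeve-like neighbours
for r in ctrl.cut_out(p,"sleeve")+ctrl.cut_out(p,"blue_bin"):
    Y=C[r["pixels"]&(p["range_z"]>0)]; print("nb",np.round(np.median(Y,0),3),p["pixels"][r["pixels"]].mean(0).round())
E
```

```text
side sleeve 614 ztop 0.047 toprect [443.3   1.1] [51.8 49.5] 87.5
side die_set 531 ztop 0.048 toprect [450.2 114.8] [98.  39.5] 87.1
side adaptor None
side nipple 112 ztop 0.048 toprect [615.2   1.3] [54.2 20.2] 86.1
side tray_adaptor 381 ztop 0.053 toprect [ 563.8 -224.9] [19.2 19.3] 17.6
side drawer_handle None
scene sleeve None
scene die_set 627 ztop 0.047 toprect [ 332.2 -152.5] [672.4  56.1] 66.8
scene adaptor None
scene nipple None
scene tray_adaptor 12 ztop 0.028 toprect [ 551.1 -219.9] [3.2 0. ] -171.6
scene drawer_handle None
cabtop 3131 ((724.0472412109375, 35.166648864746094), (203.14657592773438, 189.59266662597656), 85.81329345703125)
panel 282 ((601.9971923828125, 43.829612731933594), (199.92649841308594, 87.66876983642578), 86.57093811035156)
tray 1577 ((504.3984680175781, -293.1490173339844), (210.2483367919922, 199.3780517578125), 1.0252442359924316)
bench x min [-0.13838794 -0.11471167]
nb [ 0.589 -0.151  0.03 ] [116.  69. 135.]
nb [ 0.444 -0.015  0.03 ] [160. 154. 152.]
nb [0.579 0.024 0.041] [150. 150. 151.]
nb [0.357 0.119 0.03 ] [ 79. 129.  78.]
nb [0.575 0.282 0.034] [ 73. 103. 146.]
```

{"op": "drive_tool", "data": {"series": [[0, 0, -0.05, 0, 1], [0, 0, -0.1, 0, 1]]}}

```text
t: 2.05
tool_pos: [0.2093, -0.5074, 0.3308]
tool_rot: [0.981, 0.194, 0.0, -0.002]
contact_force: [0.4, -1.4, 0.4]
width: 1.002
gripper_force: 0.0
```

```bash
cat >> h.py <<'E'
from scipy.spatial.transform import Rotation as Ro
def pose():
    s=ctrl.get_state(); x=Ro.from_quat(s["tool_rot"]).as_matrix()[:,0]
    return np.array(s["tool_pos"],float),np.arctan2(x[1],x[0])
def plan(*wps,start=None):
    """wps: (x,y,z,psi_deg,grip). Shifts to feed the mover, call by call."""
    P,a=start or pose(); print("from",np.round(P,4),round(np.degrees(a),1))
    for x,y,z,ps,g in wps:
        T=np.array([x,y,z]); tp=np.radians(ps); k=0
        while True:
            D=T-P; da=(tp-a+np.pi)%(2*np.pi)-np.pi
            L=np.linalg.norm(D); n=max(L/.05,abs(np.degrees(da))/8.59)
            if n<.02 and k: break
            f1=min(1,.25/max(L,1e-9)); f2=min(1,42.9/max(abs(np.degrees(da)),1e-9))
            d=D*f1; w=da*f2; k+=1
            ex=np.array([np.cos(a),np.sin(a)]); ey=np.array([np.sin(a),-np.cos(a)])
            print("  ",[round(float(v),3) for v in (d[:2]@ex,d[:2]@ey,-d[2],-w/np.pi,g)],"rows",round(min(n,5),1))
            P=P+d; a=a+w
            if f1==1 and f2==1: break
E
python3 -c "
from h import *
plan((.31,-.25,.33,50,1),(.40,.05,.34,86,1))"
```

```text
from [ 0.2093 -0.5074  0.3308] 22.4
   [0.173, -0.181, 0.001, -0.153, 1.0] rows 5
   [0.025, -0.008, 0.0, -0.0, 1.0] rows 0.5
   [0.229, -0.099, -0.008, -0.2, 1.0] rows 5
   [0.062, 0.014, -0.002, -0.0, 1.0] rows 1.3
```

{"op": "drive_tool", "data": {"series": [[0.173, -0.181, 0, -0.153, 1], [0.173, -0.181, 0, -0.153, 1], [0.173, -0.181, 0, -0.153, 1], [0.173, -0.181, 0, -0.153, 1], [0.173, -0.181, 0, -0.153, 1]]}}

```text
t: 2.55
tool_pos: [0.3007, -0.2738, 0.3314]
tool_rot: [0.907, 0.422, 0.0, 0.0]
contact_force: [1.4, 0.4, 0.9]
width: 1.001
gripper_force: 0.0
```

{"op": "drive_tool", "data": {"series": [[0.25, -0.1, -0.008, -0.2, 1], [0.25, -0.1, -0.008, -0.2, 1], [0.25, -0.1, -0.008, -0.2, 1], [0.25, -0.1, -0.008, -0.2, 1], [0.25, -0.1, -0.008, -0.2, 1]]}}

```text
t: 3.05
tool_pos: [0.3789, -0.0364, 0.3392]
tool_rot: [0.73, 0.683, 0.0, 0.001]
contact_force: [0.4, -0.5, 0.4]
width: 1.001
gripper_force: 0.0
```

{"op": "drive_tool", "data": {"series": [[0.062, 0.01, 0, 0, 1], [0.062, 0.01, 0, 0, 1], [0.062, 0.01, 0, 0, 1], [0.062, 0.01, 0, 0, 1], [0.062, 0.01, 0, 0, 1]]}}

```text
t: 3.55
tool_pos: [0.393, 0.0218, 0.3387]
tool_rot: [0.732, 0.681, -0.0, 0.0]
contact_force: [-0.2, -0.6, -0.7]
width: 1.004
gripper_force: 0.0
```

```bash
python3 - <<'E'
from h import *
print(pose())
p=ctrl.grab_frame("wrist"); save(p,"w1.png"); C=cloud(p)
R,t,f=cam(p); print("cam",-R.T@t,R[2])
for th in ["drawer_handle","die_set","sleeve","adaptor","nipple"]:
    for r in ctrl.mark_of(p,th)[:3]:
        u,v=np.clip(np.round(r["xy"]).astype(int),0,399); print(th,round(r["score"],2),r["xy"])
for th in ["drawer_handle","die_set","sleeve","adaptor","nipple"]:
    for r in ctrl.cut_out(p,th)[:4]:
        X=C[r["pixels"]&(p["range_z"]>0)]
        if len(X)<20: continue
        zt=np.percentile(X[:,2],95); T=X[abs(X[:,2]-zt)<.008]
        q=cv2.minAreaRect((T[:,:2]*1000).astype(np.float32))
        print(th,round(r["score"],2),np.round(r["xy"]),"ztop",round(zt,3),np.round(q[0],1),np.round(q[1],1),round(q[2],1),p["pixels"][r["pixels"]].mean(0).round())
E
```

```text
(array([0.39299108, 0.02177536, 0.33871803]), np.float64(1.4982731803883553))
cam [0.40015259 0.10411359 0.4814122 ] [-0.02359501 -0.32165973 -0.9465613 ]
drawer_handle 0.8 [416.0, 133.3]
die_set 0.97 [353.3, 88.9]
sleeve 0.98 [289.6, 79.7]
sleeve 0.96 [348.3, 162.2]
sleeve 0.93 [310.3, 203.0]
adaptor 0.57 [466.4, 101.7]
nipple 0.75 [461.9, 160.4]
die_set 0.62 [354.  86.] ztop 0.047 [449.  116.3] [94.5 41.6] 87.7 [88. 85. 84.]
sleeve 0.91 [352. 175.] ztop 0.047 [441.5   3.3] [50.9 50.9] 40.9 [124. 113. 102.]
sleeve 0.78 [308. 217.] ztop 0.047 [368.1 -66.1] [50.7 49.6] 85.6 [52. 99. 44.]
sleeve 0.69 [278.  76.] ztop 0.047 [356.7 136.9] [51. 51.] 85.7 [ 66. 130.  62.]
sleeve 0.57 [444. 241.] ztop 0.047 [ 588.7 -134.5] [51.5 51.5] 16.5 [75. 39. 85.]
adaptor 0.8 [478. 102.] ztop 0.069 [620.8  87.2] [18.7 19.8] 15.2 [153. 153. 145.]
nipple 0.88 [468. 162.] ztop 0.048 [615.7  -1.3] [58.2 24.5] 87.4 [134. 124.  92.]
```

View pics/w1.png

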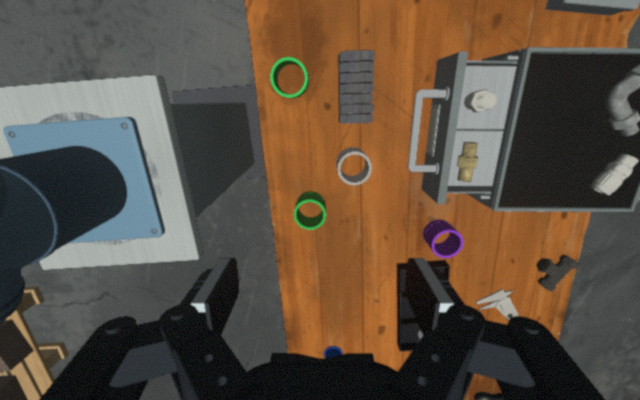

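The wrist view shows the pale sleeve at (352,167), the die set at (356,86), the handle at (416,130), the adaptor at (482,101), the nipple at (468,161), greens at (289,77) and (310,211), purple at (443,239). Both cameras agree on sleeve (0.442,0.002) and die set (0.449,0.1155), both 46–47 mm high, and their colours fit the description. The sleeve goes to (0.46,-0.125) and the die set to y≈0.23, both free bench.

```bash
python3 -c "
from h import *
plan((.4424,.0022,.13,86.5,.7),(.4424,.0022,.011,86.5,.7),(.4424,.0022,.10,86.5,.7),(.455,-.123,.10,86.5,.7))"
```

```text
from [0.3931 0.0227 0.3388] 85.9
   [-0.017, 0.051, 0.209, -0.003, 0.7] rows 4.3
   [-0.0, 0.0, 0.119, -0.0, 0.7] rows 2.4
   [0.0, 0.0, -0.089, -0.0, 0.7] rows 1.8
   [-0.124, 0.02, -0.0, -0.0, 0.7] rows 2.5
```

{"op": "drive_tool", "data": {"series": [[-0.017, 0.051, 0.1, -0.003, 0.7], [-0.017, 0.051, 0.209, -0.003, 0.7], [-0.017, 0.051, 0.209, -0.003, 0.7], [-0.017, 0.051, 0.209, -0.003, 0.7], [-0.017, 0.051, 0.209, -0.003, 0.7]]}}

```text
t: 4.6
tool_pos: [0.4403, 0.0027, 0.1253]
tool_rot: [0.729, 0.685, -0.002, -0.003]
contact_force: [0.3, 1.5, 0.4]
width: 0.853
gripper_force: 0.0
```

{"op": "drive_tool", "data": {"series": [[0, 0, 0, 0, 0.7], [0, 0, 0, 0, 0.7]]}}

```text
t: 4.8
tool_pos: [0.4431, 0.0022, 0.1302]
tool_rot: [0.729, 0.685, 0.0, -0.0]
contact_force: [0.9, 0.2, 0.5]
width: 0.854
gripper_force: 0.0
```

```bash
python3 - <<'E'
from h import *
print(pose())
plan((.4424,.0022,.011,86.5,.7))
p=ctrl.grab_frame("wrist"); save(p,"w2.png"); C=cloud(p)
for th in ["sleeve"]:
    for r in ctrl.cut_out(p,th)[:4]:
        X=C[r["pixels"]&(p["range_z"]>0)]
        zt=np.percentile(X[:,2],95); T=X[abs(X[:,2]-zt)<.006]
        q=cv2.minAreaRect((T[:,:2]*1000).astype(np.float32))
        print(th,round(r["score"],2),np.round(r["xy"]),"ztop",round(zt,3),np.round(q[0],1),np.round(q[1],1),p["pixels"][r["pixels"]].mean(0).round())
E
```

```text
(array([0.44311318, 0.00221739, 0.13020157]), np.float64(1.509275417935957))
from [0.4431 0.0022 0.1302] 86.5
   [-0.0, -0.001, 0.119, -0.0, 0.7] rows 2.4
sleeve 0.91 [178.  36.] ztop 0.047 [356.4 132.7] [43.9 52.3] [37. 89. 39.]
sleeve 0.87 [468. 295.] ztop 0.044 [ 586.6 -111. ] [28.9  5.2] [54. 26. 68.]
sleeve 0.62 [317. 211.] ztop 0.047 [442.3   3.5] [50.5 51.4] [122. 115. 107.]
sleeve 0.57 [257. 260.] ztop 0.046 [375.8 -62.9] [34.6 52.3] [41. 84. 36.]
```

View pics/w2.png

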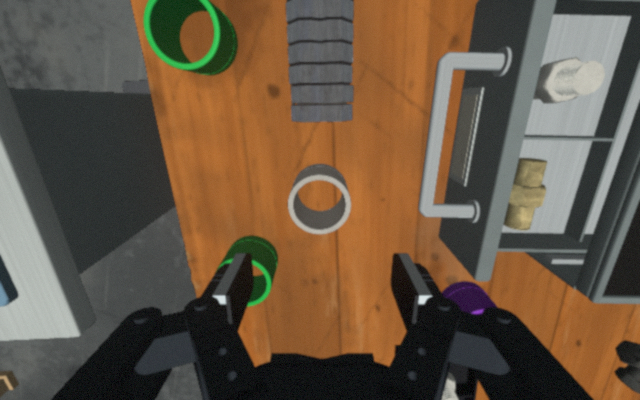

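The sleeve sits at (320,200), centred between the fingers, with the handle (450,140) clear to the right and the greens clear of the fingers. Descending to grasp.

{"op": "drive_tool", "data": {"series": [[0.001, 0, 0.05, 0, 0.7], [0.001, 0, 0.09, 0, 0.7], [0.001, 0, 0.119, 0, 0.7], [0.001, 0, 0.119, 0, 0.7], [0.001, 0, 0.119, 0, 0.7]]}}

```text
t: 5.4
tool_pos: [0.4438, 0.003, 0.012]
tool_rot: [0.728, 0.685, 0.0, 0.001]
contact_force: [0.8, 0.2, 0.1]
width: 0.852
gripper_force: 0.0
```

{"op": "drive_tool", "data": {"series": [[0, 0, 0, 0, 0], [0, 0, 0, 0, 0], [0, 0, 0, 0, 0], [0, 0, 0, 0, 0], [0, 0, 0, 0, 0]], "force": 40}}

```text
t: 5.9
tool_pos: [0.4444, 0.0029, 0.013]
tool_rot: [0.728, 0.685, 0.001, 0.002]
contact_force: [-1.5, 0.1, 7.5]
width: 0.59
gripper_force: 40.1
```

{"op": "drive_tool", "data": {"series": [[0, 0, 0, 0, -0.3], [0, 0, 0, 0, -0.3], [0, 0, -0.02, 0, -0.3], [0, 0, -0.05, 0, -0.3], [0, 0, -0.08, 0, -0.3]], "force": 40}}

```text
t: 6.4
tool_pos: [0.4429, 0.0033, 0.0927]
tool_rot: [0.729, 0.685, 0.0, 0.0]
contact_force: [-0.1, -0.5, -2.2]
width: 0.592
gripper_force: 43.1
```

{"op": "drive_tool", "data": {"series": [[-0.04, 0.006, 0, 0, -0.3], [-0.09, 0.014, 0, 0, -0.3], [-0.125, 0.02, 0, 0, -0.3], [-0.125, 0.02, 0, 0, -0.3], [-0.125, 0.02, 0, 0, -0.3]]}}

```text
t: 6.9
tool_pos: [0.4552, -0.1235, 0.0917]
tool_rot: [0.729, 0.684, 0.0, 0.001]
contact_force: [0.2, 0.2, -2.4]
width: 0.594
gripper_force: 43.1
```

{"op": "drive_tool", "data": {"series": [[0, 0, 0.04, 0, -0.3], [0, 0, 0.06, 0, -0.3], [0, 0, 0.072, 0, -0.3], [0, 0, 0.079, 0, -0.3], [0, 0, 0.079, 0, -0.3]]}}

```text
t: 7.4
tool_pos: [0.4541, -0.121, 0.0125]
tool_rot: [0.728, 0.686, -0.0, -0.001]
contact_force: [-2.4, 1.6, 2.7]
width: 0.594
gripper_force: 44.2
```

{"op": "drive_tool", "data": {"series": [[0, 0, 0, 0, -0.3], [0, 0, 0, 0, 0.7], [0, 0, 0, 0, 0.7], [0, 0, 0, 0, 0.7], [0, 0, 0, 0, 0.7]]}}

```text
t: 7.9
tool_pos: [0.4553, -0.1228, 0.0119]
tool_rot: [0.729, 0.685, 0.0, 0.0]
contact_force: [0.5, -0.9, 0.2]
width: 0.846
gripper_force: 0.0
```

```bash
python3 -c "
from h import *
print(ctrl.get_state()['width'])
plan((.455,-.122,.12,87,.5),(.4495,.1155,.12,87,.5))"
```

```text
0.8462894661566541
from [ 0.4553 -0.1228  0.0119] 86.5
   [0.001, -0.0, -0.108, -0.003, 0.5] rows 2.2
   [0.237, -0.018, -0.0, -0.0, 0.5] rows 4.8
```

{"op": "drive_tool", "data": {"series": [[0, 0, -0.05, 0, 0.7], [0, 0, -0.1, 0, 0.7], [0, 0, -0.108, -0.005, 0.5], [0, 0, -0.108, -0.005, 0.5]]}}

```text
t: 8.3
tool_pos: [0.4565, -0.1235, 0.1216]
tool_rot: [0.723, 0.691, 0.001, 0.002]
contact_force: [-0.1, 0.1, 0.2]
width: 0.75
gripper_force: 0.0
```

{"op": "drive_tool", "data": {"series": [[0.237, -0.016, 0, 0, 0.5], [0.237, -0.016, 0, 0, 0.5], [0.237, -0.016, 0, 0, 0.5], [0.237, -0.016, 0, 0, 0.5], [0.237, -0.016, 0, 0, 0.5]]}}

```text
t: 8.8
tool_pos: [0.4479, 0.1172, 0.1177]
tool_rot: [0.723, 0.691, -0.001, -0.001]
contact_force: [1.3, -0.3, 0.0]
width: 0.75
gripper_force: 0.0
```

{"op": "drive_tool", "data": {"series": [[0, 0, 0, 0, 0.5], [0, 0, 0, 0, 0.5]]}}

```text
t: 9.0
tool_pos: [0.4486, 0.1153, 0.118]
tool_rot: [0.722, 0.692, -0.001, -0.001]
contact_force: [-0.7, 0.3, 0.7]
width: 0.747
gripper_force: 0.0
```

```bash
python3 - <<'E'
from h import *
p=ctrl.grab_frame("wrist"); C=cloud(p)
for th in ["die_set","drawer_handle"]:
    for r in ctrl.cut_out(p,th)[:2]:
        X=C[r["pixels"]&(p["range_z"]>0)]
        zt=np.percentile(X[:,2],95); T=X[abs(X[:,2]-zt)<.006]
        q=cv2.minAreaRect((T[:,:2]*1000).astype(np.float32))
        print(th,round(r["score"],2),np.round(r["xy"]),"ztop",round(zt,3),np.round(q[0],1),np.round(q[1],1),q[2])
save(p,"w3.png")
plan((.4495,.1155,.011,87.3,.5))
E
```

```text
die_set 0.72 [323. 199.] ztop 0.047 [449.8 116.4] [95.4 38.3] 87.24861907958984
drawer_handle 0.89 [525. 252.] ztop 0.09 [595.1  51.7] [188.2  72.1] 85.42737579345703
from [0.4497 0.1136 0.1189] 87.3
   [0.002, -0.0, 0.108, -0.0, 0.5] rows 2.2
```

View pics/w3.png

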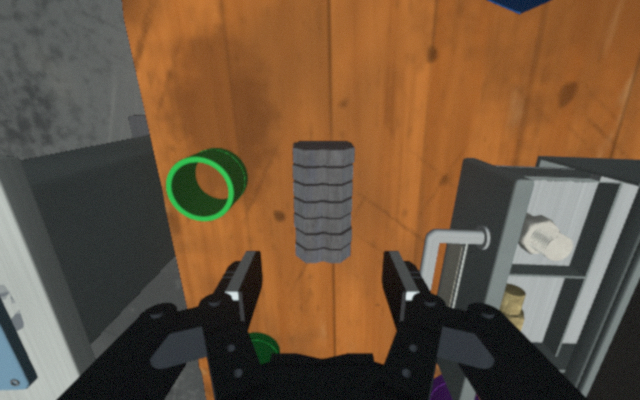

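The die set is centred at (323,200) between the fingers. The free bench beyond it is up to about row 60, and the handle end (430,240) clears the right finger.

{"op": "drive_tool", "data": {"series": [[0.002, 0, 0.05, 0, 0.5], [0.002, 0, 0.09, 0, 0.5], [0.002, 0, 0.108, 0, 0.5], [0.002, 0, 0.108, 0, 0.5], [0.002, 0, 0.108, 0, 0.5]]}}

```text
t: 9.65
tool_pos: [0.4504, 0.1157, 0.0118]
tool_rot: [0.724, 0.69, -0.0, -0.0]
contact_force: [-0.4, -0.1, 0.5]
width: 0.75
gripper_force: 0.0
```

{"op": "drive_tool", "data": {"series": [[0, 0, 0, 0, -0.2], [0, 0, 0, 0, -0.2], [0, 0, 0, 0, -0.2], [0, 0, 0, 0, -0.2], [0, 0, 0, 0, -0.2]], "force": 70}}

```text
t: 10.15
tool_pos: [0.4511, 0.1164, 0.0132]
tool_rot: [0.723, 0.691, 0.001, 0.001]
contact_force: [-0.5, -2.7, 7.3]
width: 0.551
gripper_force: 74.6
```

{"op": "drive_tool", "data": {"series": [[0, 0, 0, 0, -0.2], [0, 0, -0.02, 0, -0.2], [0, 0, -0.05, 0, -0.2], [0, 0, -0.08, 0, -0.2], [0, 0, -0.08, 0, -0.2]], "force": 70}}

```text
t: 10.65
tool_pos: [0.453, 0.1169, 0.0954]
tool_rot: [0.723, 0.691, 0.003, 0.003]
contact_force: [1.5, 0.0, -5.1]
width: 0.55
gripper_force: 74.5
```

{"op": "drive_tool", "data": {"series": [[0.04, -0.003, 0, 0, -0.2], [0.08, -0.006, 0, 0, -0.2], [0.118, -0.01, 0, 0, -0.2], [0.118, -0.01, 0, 0, -0.2], [0.118, -0.01, 0, 0, -0.2]]}}

```text
t: 11.15
tool_pos: [0.4442, 0.2356, 0.0902]
tool_rot: [0.722, 0.692, -0.001, -0.0]
contact_force: [-0.4, -0.3, -5.6]
width: 0.548
gripper_force: 74.2
```

{"op": "drive_tool", "data": {"series": [[0, 0, 0.04, 0, -0.2], [0, 0, 0.065, 0, -0.2], [0, 0, 0.075, 0, -0.2], [0, 0, 0.08, 0, -0.2], [0, 0, 0.08, 0, -0.2]]}}

```text
t: 11.65
tool_pos: [0.4439, 0.2336, 0.0131]
tool_rot: [0.723, 0.69, -0.002, -0.001]
contact_force: [-8.9, -4.4, 11.7]
width: 0.548
gripper_force: 76.8
```

{"op": "drive_tool", "data": {"series": [[0, 0, 0, 0, -0.2], [0, 0, 0, 0, 0.6], [0, 0, 0, 0, 0.6], [0, 0, 0, 0, 0.6], [0, 0, 0, 0, 0.6]]}}

```text
t: 12.15
tool_pos: [0.4462, 0.235, 0.012]
tool_rot: [0.723, 0.691, 0.0, 0.0]
contact_force: [-0.8, -0.5, 0.1]
width: 0.798
gripper_force: 0.0
```

{"op": "drive_tool", "data": {"series": [[0, 0, -0.05, 0, 0.6], [0, 0, -0.1, 0, 0.6], [0, 0, -0.15, 0, 0.6], [-0.1, 0, -0.15, 0, 0.6], [-0.15, 0, -0.15, 0, 0.6]]}}

```text
t: 12.65
tool_pos: [0.4423, 0.1352, 0.1639]
tool_rot: [0.722, 0.692, 0.002, 0.002]
contact_force: [0.6, -0.4, -0.4]
width: 0.797
gripper_force: 0.0
```

```bash
python3 - <<'E'
from h import *
P,a=pose(); print(P,np.degrees(a))
p=ctrl.grab_frame("wrist"); C=cloud(p); X=C.reshape(-1,3)
def rect(T,n):
    q=cv2.minAreaRect((T[:,:2]*1000).astype(np.float32)); print(n,len(T),np.round(q[0],1),np.round(q[1],1),round(q[2],1))
m=lambda z0,z1,x0,x1,y0,y1:X[(X[:,2]>z0)&(X[:,2]<z1)&(X[:,0]>x0)&(X[:,0]<x1)&(X[:,1]>y0)&(X[:,1]<y1)]
rect(m(.085,.096,.54,.63,-.1,.16),"panel top")
rect(m(.068,.08,.48,.55,-.05,.12),"handle"); rect(m(.068,.08,.48,.52,-.02,.10),"bar")
for th in ["die_set","sleeve","adaptor","nipple","drawer_handle"]:
    for r in ctrl.cut_out(p,th)[:3]:
        Y=C[r["pixels"]&(p["range_z"]>0)]
        if len(Y)<30: continue
        zt=np.percentile(Y[:,2],95); print(th,round(r["score"],2),np.round(r["xy"]),round(zt,3)); rect(Y[abs(Y[:,2]-zt)<.006],"  ")
save(p,"w4.png")
E
```

```text
[0.44230662 0.13524226 0.16391749] 87.62076391930985
panel top 2291 [594.9  48.6] [195.5  72.3] 86.3
handle 639 [535.3  89.8] [36.2 27.5] 84.6
bar 0 [0. 0.] [0. 0.] 0.0
die_set 0.58 [320.  73.] 0.047
   4981 [445.1 234.2] [94.5 38.4] 87.4
sleeve 0.76 [266. 338.] 0.046
   223 [374.8 -45.9] [10.9 40.1] 71.6
sleeve 0.69 [334. 356.] 0.238
   17 [447.8 144.7] [1.1 6.9] 80.1
sleeve 0.68 [453. 388.] 0.046
   252 [ 596.1 -120.3] [21.6 45.4] 60.7
adaptor 0.67 [505. 234.] 0.069
   430 [621.2  87.9] [20.  20.3] 46.6
nipple 0.96 [484. 292.] 0.046
   392 [615.4  10.4] [36.5 21.7] 84.9
drawer_handle 0.97 [490. 242.] 0.091
   2251 [594.9  48.2] [195.5  72.1] 85.5
```

View pics/w4.png

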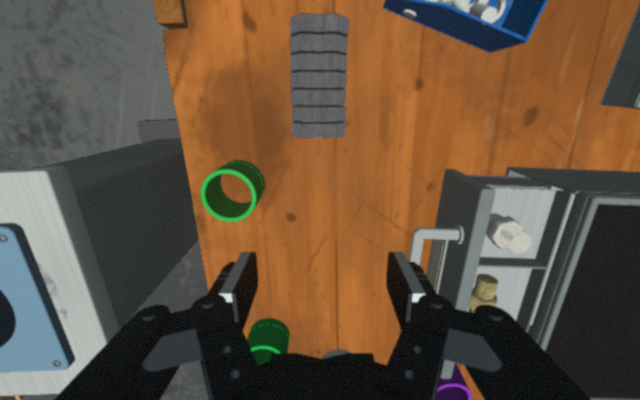

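The die set stands free at (320,75) in the picture, i.e. (0.445,0.234). The green sleeve and blue bin are clear, but the fingers hide part of the handle (415,235), so I'll take the bar from the earlier side cloud.

```bash
python3 - <<'E'
from h import *
p=ctrl.grab_frame("side")
for C in (np.load("c.npy"),cloud(p)):
    X=C.reshape(-1,3)
    T=X[(X[:,2]>.062)&(X[:,2]<.082)&(X[:,0]>.49)&(X[:,0]<.535)&(X[:,1]>-.05)&(X[:,1]<.12)]
    for y in np.arange(-.02,.12,.02):
        b=T[(abs(T[:,1]-y)<.01)&(T[:,2]>.07)]
        if len(b)>3: print(round(y,2),len(b),np.round([b[:,0].min(),np.median(b[:,0]),b[:,0].max(),b[:,2].max()],4))
    print(T[:,1].min(),T[:,1].max())
    # panel top edge & cabinet top
    T=X[(X[:,2]>.084)&(X[:,2]<.095)&(X[:,0]>.53)&(X[:,0]<.6)&(X[:,1]>-.1)&(X[:,1]<.2)]
    for y in (-.04,0,.04,.08,.12):
        b=T[abs(T[:,1]-y)<.015]
        if len(b)>3: print("panel",y,len(b),np.round(b[:,0].min(),4),np.round(np.median(b[:,0]),4))
print([ (r["xy"],r["score"]) for r in ctrl.mark_of(p,"drawer_handle")], proj(p,[.515,.05,.07]))
E
```

```text
0.0 32 [0.5172 0.5242 0.5331 0.0767]
0.02 19 [0.517  0.5233 0.5259 0.077 ]
0.04 19 [0.5184 0.5249 0.5276 0.0775]
0.06 16 [0.52   0.5257 0.5292 0.0766]
0.08 18 [0.5217 0.5274 0.531  0.0774]
0.1 11 [0.5234 0.5304 0.5329 0.0761]
-0.0032424844106700755 0.10198819794271494
panel -0.04 48 0.5531 0.5594
panel 0 39 0.5551 0.5617
panel 0.04 34 0.5595 0.5664
panel 0.08 29 0.5619 0.569
panel 0.12 28 0.5669 0.5719
0.0 34 [0.5173 0.5243 0.5332 0.0767]
0.02 18 [0.5169 0.5225 0.5259 0.0768]
0.04 20 [0.5185 0.524  0.5276 0.077 ]
0.06 16 [0.52   0.5257 0.5292 0.0765]
0.08 16 [0.5217 0.5275 0.531  0.0771]
0.1 12 [0.5233 0.5294 0.533  0.0762]
-0.004277261999312601 0.10225058175856744
panel -0.04 46 0.5531 0.5594
panel 0 37 0.5551 0.5617
panel 0.04 32 0.5595 0.5663
panel 0.08 31 0.5619 0.5691
panel 0.12 27 0.5668 0.5719
[([307.4, 213.9], 0.68)] [303.80299448 213.91528354]
```

```bash
python3 -c "
from h import *
plan((.524,.049,.15,85.5,-.39))"
```

```text
from [0.4408 0.1362 0.1615] 87.5
   [-0.083, 0.087, 0.012, 0.011, -0.39] rows 2.4
```

{"op": "drive_tool", "data": {"series": [[-0.083, 0.087, 0.012, 0.011, -0.39], [-0.083, 0.087, 0.012, 0.011, -0.39], [-0.083, 0.087, 0.012, 0.011, -0.39], [-0.083, 0.087, 0.012, 0.011, -0.39], [-0.083, 0.087, 0.012, 0.011, -0.39]]}}

```text
t: 13.55
tool_pos: [0.5233, 0.0492, 0.149]
tool_rot: [0.735, 0.678, -0.001, -0.001]
contact_force: [-0.8, -0.8, 1.0]
width: 0.306
gripper_force: 0.0
```

{"op": "drive_tool", "data": {"series": [[0, 0, 0, 0, -0.39], [0, 0, 0, 0, -0.39]]}}

```text
t: 13.75
tool_pos: [0.5231, 0.0496, 0.1499]
tool_rot: [0.734, 0.679, -0.0, -0.0]
contact_force: [0.0, 0.8, -0.4]
width: 0.305
gripper_force: 0.0
```

```bash
python3 -c "
from h import *
plan((.524,.049,.051,85.5,-.39))
p=ctrl.grab_frame('side'); save(p,'s5.png',(230,90,450,255),3.6)
print(ctrl.get_state()['width'])"
```

```text
from [0.5231 0.0496 0.1499] 85.5
   [-0.001, 0.001, 0.099, -0.0, -0.39] rows 2.0
0.3028332678488599
```

View pics/s5.png

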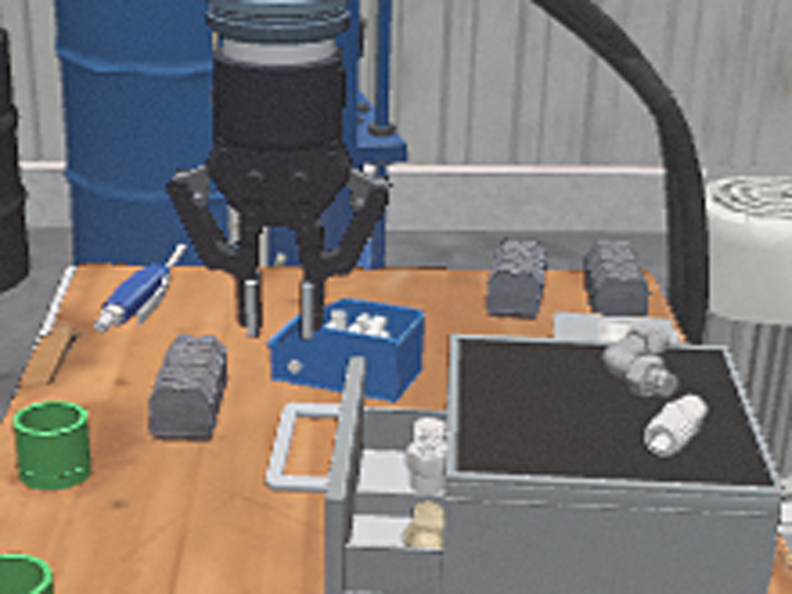

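The gripper hangs over the handle with fingers narrowed, at crop (280,310). The handle bar is at crop (280,450), and the knuckles bulge only well above the panel top. Descending.

{"op": "drive_tool", "data": {"series": [[-0.001, 0.001, 0.04, 0, -0.39], [-0.001, 0.001, 0.075, 0, -0.39], [-0.001, 0.001, 0.099, 0, -0.39], [-0.001, 0.001, 0.099, 0, -0.39], [-0.001, 0.001, 0.099, 0, -0.39]]}}

```text
t: 14.3
tool_pos: [0.5245, 0.0478, 0.0507]
tool_rot: [0.735, 0.678, -0.0, -0.0]
contact_force: [-0.9, -0.3, 0.4]
width: 0.304
gripper_force: 0.0
```

{"op": "drive_tool", "data": {"series": [[0, 0, 0, 0, -1], [0, 0, 0, 0, -1], [0, 0, 0, 0, -1], [0, 0, 0, 0, -1], [0, 0, 0, 0, -1]], "force": 60}}

```text
t: 14.8
tool_pos: [0.5249, 0.0476, 0.0513]
tool_rot: [0.735, 0.678, 0.0, -0.0]
contact_force: [-3.0, 2.8, 4.4]
width: 0.089
gripper_force: 58.9
```

{"op": "drive_tool", "data": {"series": [[0, -0.01, 0, 0, -1], [0, -0.025, 0, 0, -1], [0, -0.04, 0, 0, -1], [0, -0.055, 0, 0, -1], [0, -0.07, 0, 0, -1]]}}

```text
t: 15.3
tool_pos: [0.457, 0.053, 0.0513]
tool_rot: [0.735, 0.678, 0.002, 0.002]
contact_force: [4.8, 3.5, -0.0]
width: 0.088
gripper_force: 59.9
```

{"op": "drive_tool", "data": {"series": [[0, -0.01, 0, 0, -1], [0, -0.015, 0, 0, -1], [0, -0.015, 0, 0, -1], [0, -0.015, 0, 0, -1]]}}

```text
t: 15.7
tool_pos: [0.4401, 0.0544, 0.0512]
tool_rot: [0.735, 0.678, 0.0, -0.0]
contact_force: [-2.0, 5.4, 10.0]
width: 0.09
gripper_force: 61.0
```

```bash
python3 -c "
from h import *
print(pose(),ctrl.get_state()['contact_force'],ctrl.get_state()['width'])"
```

```text
(array([0.44012147, 0.05436722, 0.05123692]), np.float64(1.4901526278103487)) [-1.96226728  5.35341179 10.02911937] 0.09007825659791324
```

{"op": "drive_tool", "data": {"series": [[0, 0, 0, 0, -0.39], [0, 0, 0, 0, -0.39], [0, 0, 0, 0, -0.39]]}}

```text
t: 16.0
tool_pos: [0.4401, 0.0537, 0.0505]
tool_rot: [0.735, 0.678, -0.0, -0.0]
contact_force: [0.7, 0.2, 0.2]
width: 0.306
gripper_force: 0.0
```

{"op": "drive_tool", "data": {"series": [[0, 0, -0.03, 0, -0.39], [0, 0, -0.08, 0, -0.39], [0, 0, -0.13, 0, 0], [0, 0, -0.18, 0, 0], [0, 0, -0.23, 0, 0]]}}

```text
t: 16.5
tool_pos: [0.4397, 0.0538, 0.2827]
tool_rot: [0.735, 0.678, -0.0, 0.0]
contact_force: [0.8, 0.2, -0.4]
width: 0.504
gripper_force: 0.0
```

{"op": "drive_tool", "data": {"series": [[0, 0.05, 0, 0.047, 0], [0, 0.05, 0, 0.095, 0], [0, 0.05, 0, 0.142, 0], [0, 0.05, 0, 0.19, 0], [0, 0.05, 0, 0.238, 0]]}}

```text
t: 17.0
tool_pos: [0.49, 0.0496, 0.2802]
tool_rot: [0.933, 0.361, -0.001, -0.0]
contact_force: [-0.4, -0.2, 0.5]
width: 0.5
gripper_force: 0.0
```

{"op": "drive_tool", "data": {"series": [[0, 0, 0, 0.047, 0], [0, 0, 0, 0.095, 0], [0, 0, 0, 0.142, 0], [0, 0, 0, 0.19, 0], [0, 0, 0, 0.238, 0]]}}

```text
t: 17.5
tool_pos: [0.4899, 0.0497, 0.2803]
tool_rot: [1.0, -0.004, -0.0, 0.0]
contact_force: [0.4, -0.7, -0.1]
width: 0.501
gripper_force: 0.0
```

{"op": "drive_tool", "data": {"series": [[0, 0, 0, 0.024, 0], [0, 0, 0, 0.024, 0], [0, 0, 0, 0.024, 0]]}}

```text
t: 17.8
tool_pos: [0.49, 0.0498, 0.2805]
tool_rot: [0.999, -0.038, -0.0, 0.0]
contact_force: [0.8, 0.8, 0.6]
width: 0.499
gripper_force: 0.0
```

```bash
cat > look.py <<'E'
from h import *
import sys
P,a=pose(); print(np.round(P,4),np.degrees(a))
p=ctrl.grab_frame("wrist"); C=cloud(p)
for th in sys.argv[2:]:
    for r in ctrl.cut_out(p,th)[:3]:
        Y=C[r["pixels"]&(p["range_z"]>0)]
        if len(Y)<30: continue
        zt=np.percentile(Y[:,2],95); T=Y[abs(Y[:,2]-zt)<.006]; q=cv2.minAreaRect((T[:,:2]*1000).astype(np.float32))
        print(th,round(r["score"],2),np.round(r["xy"]),"z",round(zt,3),np.round(q[0],1),np.round(q[1],1),round(q[2],1))
save(p,sys.argv[1])
E
python3 look.py w6.png adaptor nipple sleeve tray_adaptor; python3 - <<'E'
from h import *
p=ctrl.grab_frame("side"); X=cloud(p).reshape(-1,3)
T=X[(X[:,2]>.084)&(X[:,2]<.095)&(X[:,0]>.44)&(X[:,0]<.52)&(X[:,1]>-.1)&(X[:,1]<.2)]
for y in (-.04,0,.04,.08,.12):
    b=T[abs(T[:,1]-y)<.015]
    if len(b)>3: print("panel",y,len(b),np.round(b[:,0].min(),4),np.round(np.median(b[:,0]),4))
# tray walls
for z0,z1,n in((.016,.027,'rim'),(-.002,.010,'floor')):
  T=X[(X[:,2]>z0)&(X[:,2]<z1)&(X[:,0]>.5)&(X[:,0]<.63)&(X[:,1]>-.4)&(X[:,1]<-.17)]
  print(n,len(T))
C=cloud(p)
print(ctrl.mark_of(p,"empty_bay"))
E
```

```text
[0.49   0.0498 0.2805] -4.309845061551372
adaptor 0.83 [282. 131.] z 0.069 [539.9  94.7] [20.1 19.6] 85.3
nipple 0.91 [355. 131.] z 0.048 [534.3   5.3] [58.1 21.1] 85.4
sleeve 0.98 [472.  71.] z 0.047 [ 589.4 -133.5] [50.8 51.1] 78.4
sleeve 0.83 [274. 246.] z 0.046 [368.9 132.5] [49.1 27.1] 69.3
sleeve 0.77 [405. 243.] z 0.047 [368.  -66.1] [51.6 51.2] 59.2
tray_adaptor 0.84 [532.  90.] z 0.052 [ 563.7 -222.4] [20.3 19.6] 44.5
panel -0.04 39 0.4707 0.4774
panel 0 41 0.4731 0.4803
panel 0.04 35 0.4763 0.4833
panel 0.08 34 0.4796 0.4873
panel 0.12 30 0.4837 0.4906
rim 1531
floor 5460
[{'xy': [325.9, 345.5], 'score': 0.81}]
```

View pics/w6.png

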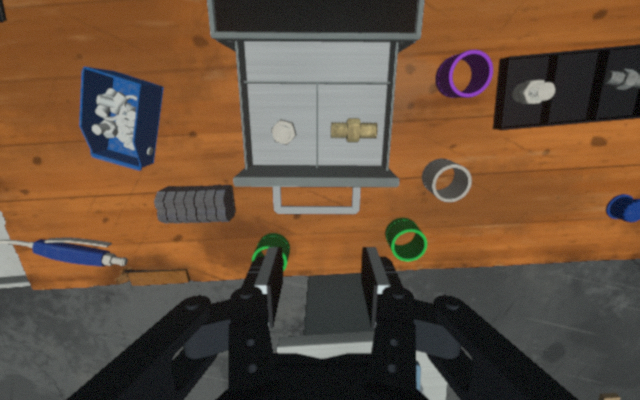

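The wrist view shows the drawer out, adaptor upright at (284,131) in the +y bay, nipple at (355,131) lying apart in the other. The sleeve stands at (447,180) and the die set at (195,204), both clear. The tray's empty bay is at about (580,85).

```bash
python3 - <<'E'
from h import *
plan((.540,.0945,.15,-4.5,0.05))
p=ctrl.grab_frame("side"); C=cloud(p); X=C.reshape(-1,3)
uv=proj(p,np.array([[.5625,-.28,.003]]))[0]; print(uv)
m=(p["pixels"].mean(-1)<75); Y=C[m&(p["range_z"]>0)]
Y=Y[(Y[:,0]>.48)&(Y[:,0]<.65)&(Y[:,1]>-.42)&(Y[:,1]<-.16)&(Y[:,2]>-.005)&(Y[:,2]<.03)]
q=cv2.minAreaRect((Y[:,:2]*1000).astype(np.float32)); print("dark tray",len(Y),q,np.percentile(Y,[1,99],axis=0))
T=Y[Y[:,2]>.017]; h,e=np.histogram(T[:,1],bins=np.arange(-.4,-.17,.004)); print([(round(b,3),int(n)) for n,b in zip(h,e) if n>15])
E
```

```text
from [0.49   0.05   0.2807] -4.4
   [0.046, -0.048, 0.131, 0.001, 0.05] rows 2.9
[324.42384584 344.09674513]
dark tray 4683 ((563.9884033203125, -272.6728820800781), (88.44461822509766, 223.38209533691406), 0.7514375448226929) [[ 0.52125827 -0.3833965   0.00203403]
 [ 0.60778057 -0.19448566  0.02334981]]
[(np.float64(-0.384), 197), (np.float64(-0.324), 57), (np.float64(-0.32), 106), (np.float64(-0.26), 106), (np.float64(-0.256), 31), (np.float64(-0.2), 30), (np.float64(-0.196), 58)]
```

{"op": "drive_tool", "data": {"series": [[0.046, -0.048, 0.131, 0.001, 0.05], [0.046, -0.048, 0.131, 0.001, 0.05], [0.046, -0.048, 0.131, 0.001, 0.05], [0.046, -0.048, 0.131, 0.001, 0.05], [0.046, -0.048, 0.131, 0.001, 0.05]]}}

```text
t: 18.7
tool_pos: [0.5391, 0.0943, 0.1491]
tool_rot: [0.999, -0.04, -0.001, 0.0]
contact_force: [-0.0, 0.0, 0.4]
width: 0.528
gripper_force: 0.0
```

{"op": "drive_tool", "data": {"series": [[0, 0, 0, 0, 0.05], [0, 0, 0, 0, 0.05]]}}

```text
t: 18.9
tool_pos: [0.5407, 0.0937, 0.1523]
tool_rot: [0.999, -0.04, 0.002, 0.0]
contact_force: [0.3, -0.0, -0.4]
width: 0.524
gripper_force: 0.0
```

```bash
python3 look.py w7.png adaptor nipple; python3 -c "
from h import *
plan((.540,.0945,.026,-4.5,0.05))
print(ctrl.get_state()['width'])"
```

```text
[0.5407 0.0937 0.1523] -4.633575086944582
adaptor 0.76 [319. 199.] z 0.069 [540.5  94.3] [20. 19.] 52.6
nipple 0.87 [418. 196.] z 0.047 [534.4   5.8] [58.8 22. ] 85.1
from [0.5402 0.0939 0.1514] -4.6
   [-0.0, -0.001, 0.125, -0.001, 0.05] rows 2.5
0.5243103702670399
```

View pics/w7.png

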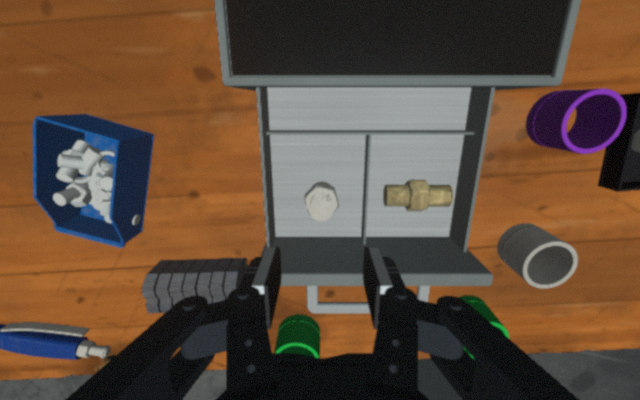

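The adaptor at (321,202) is on the grasp axis and centred in its bay (270–365), so the fingers have room both sides.

{"op": "drive_tool", "data": {"series": [[0, 0, 0.04, 0, 0.05], [0, 0, 0.08, 0, 0.05], [0, 0, 0.11, 0, 0.05], [0, 0, 0.125, 0, 0.05], [0, 0, 0.125, 0, 0.05]]}}

```text
t: 19.55
tool_pos: [0.5379, 0.0941, 0.023]
tool_rot: [0.999, -0.04, -0.002, 0.0]
contact_force: [0.5, 0.4, 0.1]
width: 0.525
gripper_force: 0.0
```

{"op": "drive_tool", "data": {"series": [[0, 0, 0, 0, -0.6], [0, 0, 0, 0, -0.6], [0, 0, 0, 0, -0.6], [0, 0, 0, 0, -0.6], [0, 0, 0, 0, -0.6]], "force": 35}}

```text
t: 20.05
tool_pos: [0.5405, 0.0943, 0.0259]
tool_rot: [0.999, -0.04, 0.001, 0.0]
contact_force: [1.0, 0.5, 5.9]
width: 0.329
gripper_force: 35.1
```

{"op": "drive_tool", "data": {"series": [[0, 0, 0, 0, -0.6], [0, 0, -0.02, 0, -0.6], [0, 0, -0.06, 0, -0.6], [0, 0, -0.1, 0, -0.6], [0, 0, -0.14, 0, -0.6]]}}

```text
t: 20.55
tool_pos: [0.5389, 0.0943, 0.1657]
tool_rot: [0.999, -0.04, -0.001, -0.0]
contact_force: [0.6, 0.5, -1.6]
width: 0.329
gripper_force: 35.0
```

{"op": "drive_tool", "data": {"series": [[0, 0, 0, 0, -0.6], [0, 0, 0, 0, -0.6]]}}

```text
t: 20.75
tool_pos: [0.5398, 0.0944, 0.1654]
tool_rot: [0.999, -0.04, 0.001, -0.0]
contact_force: [0.3, -0.2, -2.0]
width: 0.332
gripper_force: 35.0
```

```bash
python3 -c "
from h import *
plan((.564,-.288,.165,89,-.6))
print(ctrl.get_state()['width'])"
```

```text
from [0.5398 0.0944 0.1654] -4.6
   [0.036, 0.247, 0.0, -0.238, -0.6] rows 5
   [-0.076, 0.109, 0.0, -0.238, -0.6] rows 5
   [0.0, 0.0, -0.0, -0.043, -0.6] rows 0.9
0.3321835255483657
```

{"op": "drive_tool", "data": {"series": [[0.007, 0.049, 0, -0.047, -0.6], [0.014, 0.098, 0, -0.095, -0.6], [0.021, 0.147, 0, -0.142, -0.6], [0.028, 0.196, 0, -0.19, -0.6], [0.035, 0.245, 0, -0.238, -0.6]]}}

```text
t: 21.25
tool_pos: [0.5524, -0.1375, 0.1622]
tool_rot: [0.953, 0.305, -0.002, -0.002]
contact_force: [0.9, 0.5, -0.9]
width: 0.329
gripper_force: 35.1
```

{"op": "drive_tool", "data": {"series": [[-0.015, 0.022, 0, -0.047, -0.6], [-0.03, 0.044, 0, -0.095, -0.6], [-0.045, 0.066, 0, -0.142, -0.6], [-0.06, 0.088, 0, -0.19, -0.6], [-0.076, 0.109, 0, -0.238, -0.6]]}}

```text
t: 21.75
tool_pos: [0.5532, -0.2697, 0.1618]
tool_rot: [0.776, 0.631, -0.001, -0.002]
contact_force: [-0.4, 0.2, -1.5]
width: 0.33
gripper_force: 35.1
```

{"op": "drive_tool", "data": {"series": [[0, 0, 0, -0.043, -0.6], [0, 0, 0, -0.043, -0.6], [0, 0, 0, -0.043, -0.6]]}}

```text
t: 22.05
tool_pos: [0.5536, -0.2686, 0.1628]
tool_rot: [0.735, 0.678, -0.0, -0.002]
contact_force: [-0.6, 0.8, -1.4]
width: 0.33
gripper_force: 35.1
```

```bash
python3 look.py w8.png tray_adaptor adaptor; python3 - <<'E'
from h import *
p=ctrl.grab_frame("wrist"); C=cloud(p)
print([(r["xy"],r["score"]) for r in ctrl.mark_of(p,"empty_bay")],proj(p,[.564,-.288,.003]))
Y=C[(p["pixels"].mean(-1)<75)&(p["range_z"]>0)]
Y=Y[(Y[:,0]>.48)&(Y[:,0]<.65)&(Y[:,1]>-.42)&(Y[:,1]<-.16)&(Y[:,2]>-.005)&(Y[:,2]<.03)]
print(np.percentile(Y,[1,99],axis=0))
T=Y[Y[:,2]>.017]; h,e=np.histogram(T[:,1],bins=np.arange(-.4,-.17,.004)); print([(round(b,3),int(n)) for n,b in zip(h,e) if n>80])
E
```

```text
[ 0.5536 -0.2686  0.1628] 85.38480154520191
tray_adaptor 0.9 [329. 140.] z 0.052 [ 563.8 -223.5] [19.9 19.9] 86.5
adaptor 0.62 [320. 286.] z 0.205 [ 554.2 -270.3] [20.9 20.3] 57.3
[([331.3, 195.8], 0.66)] [331.13889664 198.4638264 ]
[[ 5.19592876e-01 -3.53896463e-01  1.02147883e-04]
 [ 6.12962391e-01 -1.92443940e-01  2.30041147e-02]]
[(np.float64(-0.32), 276), (np.float64(-0.26), 168), (np.float64(-0.256), 179), (np.float64(-0.196), 337)]
```

View pics/w8.png

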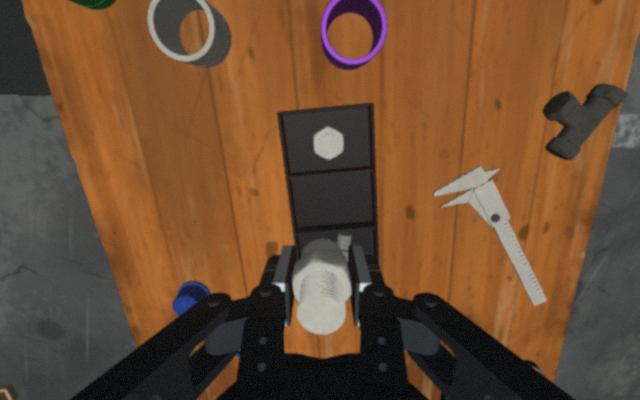

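The picture shows the adaptor held upright at (323,285), the tray's first adaptor at (328,143) and the empty middle bay at (331,197); bay centre (0.565,-0.288) agrees across both cameras.

```bash
python3 -c "
from h import *
plan((.565,-.288,.06,88,-.6),(.565,-.288,.009,88,-.6))"
```

```text
from [ 0.5546 -0.2687  0.1646] 85.6
   [-0.018, 0.012, 0.105, -0.013, -0.6] rows 2.1
   [0.0, 0.0, 0.051, -0.0, -0.6] rows 1.0
```

{"op": "drive_tool", "data": {"series": [[-0.018, 0.012, 0.03, -0.013, -0.6], [-0.018, 0.012, 0.07, -0.013, -0.6], [-0.018, 0.012, 0.105, -0.013, -0.6], [-0.018, 0.012, 0.105, -0.013, -0.6], [-0.018, 0.012, 0.105, -0.013, -0.6]]}}

```text
t: 22.8
tool_pos: [0.5651, -0.2879, 0.0599]
tool_rot: [0.72, 0.694, -0.0, -0.001]
contact_force: [-0.3, 0.0, -0.4]
width: 0.332
gripper_force: 35.2
```

{"op": "drive_tool", "data": {"series": [[0, 0, 0, 0, -0.6], [0, 0, 0, 0, -0.6]]}}

```text
t: 23.0
tool_pos: [0.5665, -0.2892, 0.0624]
tool_rot: [0.72, 0.694, 0.0, 0.002]
contact_force: [-0.9, 0.0, -1.2]
width: 0.332
gripper_force: 35.2
```

```bash
python3 -c "
from h import *
plan((.565,-.288,.0095,88,-.6))"
```

```text
from [ 0.5665 -0.2892  0.0624] 87.9
   [0.001, -0.002, 0.053, -0.0, -0.6] rows 1.1
```

{"op": "drive_tool", "data": {"series": [[0, -0.001, 0.02, 0, -0.6], [0, -0.001, 0.04, 0, -0.6], [0, -0.001, 0.047, 0, -0.6], [0, -0.001, 0.05, 0, -0.6], [0, -0.001, 0.051, 0, -0.6]]}}

```text
t: 23.5
tool_pos: [0.5647, -0.2886, 0.0096]
tool_rot: [0.72, 0.694, 0.0, 0.001]
contact_force: [-0.4, -0.7, -1.9]
width: 0.331
gripper_force: 35.2
```

{"op": "drive_tool", "data": {"series": [[0, 0, 0, 0, -0.6], [0, 0, 0, 0, -0.6]]}}

```text
t: 23.7
tool_pos: [0.5647, -0.2886, 0.0097]
tool_rot: [0.72, 0.694, 0.0, 0.001]
contact_force: [-0.4, 0.7, -1.2]
width: 0.335
gripper_force: 35.2
```

{"op": "drive_tool", "data": {"series": [[0, 0, 0.001, 0, -0.6], [0, 0, 0.001, 0, -0.6], [0, 0, 0.001, 0, 0], [0, 0, 0.001, 0, 0], [0, 0, 0.001, 0, 0]]}}

```text
t: 24.2
tool_pos: [0.5641, -0.2882, 0.0077]
tool_rot: [0.72, 0.694, 0.0, -0.0]
contact_force: [-0.2, 0.2, 0.0]
width: 0.503
gripper_force: 0.0
```

{"op": "drive_tool", "data": {"series": [[0, 0, 0, 0, 0], [0, 0, -0.03, 0, 0], [0, 0, -0.07, 0, 0], [0, 0, -0.11, 0, 0], [0, 0, -0.15, 0, 0]]}}

```text
t: 24.7
tool_pos: [0.5638, -0.2881, 0.159]
tool_rot: [0.72, 0.694, -0.0, -0.0]
contact_force: [1.1, -0.7, 0.1]
width: 0.501
gripper_force: 0.0
```

{"op": "drive_tool", "data": {"series": [[-0.06, 0, 0, 0, 0], [-0.06, 0, 0, 0, 0], [-0.06, 0, 0, 0, 0]]}}

```text
t: 25.0
tool_pos: [0.5613, -0.3501, 0.1573]
tool_rot: [0.721, 0.693, -0.0, 0.0]
contact_force: [0.5, 0.2, -1.0]
width: 0.503
gripper_force: 0.0
```

```bash
python3 look.py w9.png adaptor tray_adaptor sleeve; python3 -c "
from h import *
plan((.50,-.10,.17,85.5,-.39),(.441,.054,.15,85.5,-.39))"
```

```text
[ 0.5613 -0.3501  0.1573] 87.78727388443929
adaptor 0.56 [322. 128.] z 0.052 [ 564.7 -290.8] [19.9 19.9] 60.1
adaptor 0.48 [317. 101.] z 0.022 [ 563.6 -287.4] [ 89.6 190. ] 0.7
tray_adaptor 0.77 [318.  42.] z 0.052 [ 563.8 -224. ] [20.2 19.7] 88.4
from [ 0.5616 -0.3468  0.1568] 88.0
   [0.24, -0.069, -0.013, 0.014, -0.39] rows 5
   [0.004, -0.001, -0.0, -0.0, -0.39] rows 0.1
   [0.149, -0.071, 0.02, -0.0, -0.39] rows 3.3
```

View pics/w9.png

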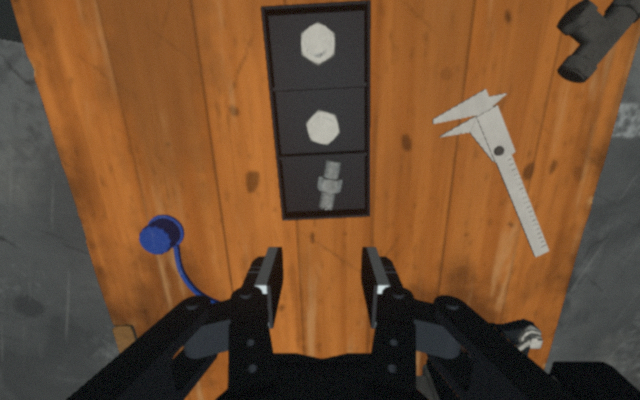

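The adaptor stands upright at (322,128) in the middle bay, with the first adaptor undisturbed at (318,43) and the grey nipple at (330,185). Back to the handle.

{"op": "drive_tool", "data": {"series": [[0.24, -0.069, -0.013, 0.014, -0.39], [0.24, -0.069, -0.013, 0.014, -0.39], [0.24, -0.069, -0.013, 0.014, -0.39], [0.24, -0.069, -0.013, 0.014, -0.39], [0.24, -0.069, -0.013, 0.014, -0.39]]}}

```text
t: 25.7
tool_pos: [0.5004, -0.1029, 0.1705]
tool_rot: [0.735, 0.679, 0.0, -0.0]
contact_force: [1.2, 0.8, 0.4]
width: 0.306
gripper_force: 0.0
```

{"op": "drive_tool", "data": {"series": [[0.152, -0.071, 0.02, 0, -0.39], [0.152, -0.071, 0.02, 0, -0.39], [0.152, -0.071, 0.02, 0, -0.39], [0.152, -0.071, 0.02, 0, -0.39], [0.152, -0.071, 0.02, 0, -0.39]]}}

```text
t: 26.2
tool_pos: [0.4405, 0.0546, 0.1502]
tool_rot: [0.733, 0.68, -0.0, -0.001]
contact_force: [0.9, -0.0, 0.9]
width: 0.307
gripper_force: 0.0
```

{"op": "drive_tool", "data": {"series": [[0, 0, 0, 0, -0.39], [0, 0, 0, 0, -0.39]]}}

```text
t: 26.4
tool_pos: [0.4437, 0.0507, 0.151]
tool_rot: [0.735, 0.678, 0.0, 0.0]
contact_force: [0.7, -0.9, -0.4]
width: 0.308
gripper_force: 0.0
```

```bash
python3 - <<'E'
from h import *
plan((.4402,.054,.051,85.4,-.39))
p=ctrl.grab_frame("side"); X=cloud(p).reshape(-1,3)
T=X[(X[:,2]>.062)&(X[:,2]<.082)&(X[:,0]>.41)&(X[:,0]<.452)&(X[:,1]>-.05)&(X[:,1]<.12)]
for y in (.02,.04,.06,.08):
    b=T[(abs(T[:,1]-y)<.01)&(T[:,2]>.07)]
    if len(b)>3: print(y,len(b),np.round([b[:,0].min(),b[:,0].max()],4))
E
```

```text
from [0.4437 0.0507 0.151 ] 85.4
   [0.003, -0.004, 0.1, 0.0, -0.39] rows 2.0
0.02 22 [0.4343 0.4502]
0.04 20 [0.4361 0.4458]
0.06 17 [0.4381 0.447 ]
0.08 18 [0.4386 0.4488]
```

{"op": "drive_tool", "data": {"series": [[0.003, -0.002, 0.04, 0, -0.39], [0.003, -0.002, 0.075, 0, -0.39], [0.003, -0.002, 0.1, 0, -0.39], [0.003, -0.002, 0.1, 0, -0.39], [0.003, -0.002, 0.1, 0, -0.39]]}}

```text
t: 26.95
tool_pos: [0.4415, 0.0534, 0.0502]
tool_rot: [0.735, 0.678, -0.0, -0.0]
contact_force: [0.3, -0.2, 0.2]
width: 0.306
gripper_force: 0.0
```

{"op": "drive_tool", "data": {"series": [[0, 0, 0, 0, -1], [0, 0, 0, 0, -1], [0, 0, 0, 0, -1], [0, 0, 0, 0, -1]], "force": 60}}

```text
t: 27.35
tool_pos: [0.4415, 0.0537, 0.051]
tool_rot: [0.735, 0.678, -0.0, 0.001]
contact_force: [-0.5, -6.2, -1.3]
width: 0.089
gripper_force: 58.4
```

{"op": "drive_tool", "data": {"series": [[0, 0.015, 0, 0, -1], [0, 0.035, 0, 0, -1], [0, 0.055, 0, 0, -1], [0, 0.075, 0, 0, -1], [0, 0.095, 0, 0, -1]]}}

```text
t: 27.85
tool_pos: [0.5355, 0.0461, 0.051]
tool_rot: [0.735, 0.678, -0.001, -0.0]
contact_force: [-5.3, -5.6, 4.0]
width: 0.092
gripper_force: 59.1
```

{"op": "drive_tool", "data": {"series": [[0, 0.015, 0, 0, -1], [0, 0.03, 0, 0, -1], [0, 0.04, 0, 0, -1], [0, 0.045, 0, 0, -1], [0, 0.045, 0, 0, -1]]}}

```text
t: 28.35
tool_pos: [0.5801, 0.0425, 0.051]
tool_rot: [0.735, 0.678, -0.001, -0.0]
contact_force: [-3.9, -4.8, 4.7]
width: 0.089
gripper_force: 59.8
```

{"op": "drive_tool", "data": {"series": [[0, 0.002, 0, 0, -1], [0, 0.004, 0, 0, -1], [0, 0.004, 0, 0, -1]]}}

```text
t: 28.65
tool_pos: [0.58, 0.0425, 0.0509]
tool_rot: [0.735, 0.679, -0.004, -0.003]
contact_force: [-14.9, -5.3, 13.0]
width: 0.093
gripper_force: 60.7
```

{"op": "drive_tool", "data": {"series": [[0, 0.002, 0, 0, -1], [0, 0.004, 0, 0, -1], [0, 0.004, 0, 0, -1]]}}

```text
t: 28.95
tool_pos: [0.58, 0.0425, 0.0508]
tool_rot: [0.734, 0.679, -0.007, -0.006]
contact_force: [-26.9, -6.2, 22.8]
width: 0.092
gripper_force: 61.9
```

The drawer is on its stop (force rising, no motion). I'll relax the push, release and back off.

{"op": "drive_tool", "data": {"series": [[0, -0.007, 0, 0, -1], [0, -0.007, 0, 0, -1], [0, -0.007, 0, 0, -0.39], [0, -0.007, 0, 0, -0.39], [0, -0.007, 0, 0, -0.39]]}}

```text
t: 29.45
tool_pos: [0.5781, 0.0439, 0.0502]
tool_rot: [0.735, 0.678, -0.002, -0.003]
contact_force: [-12.2, -1.1, 5.8]
width: 0.303
gripper_force: 0.0
```

{"op": "drive_tool", "data": {"series": [[0, 0, -0.03, 0, -0.39], [0, 0, -0.07, 0, -0.39], [0, 0, -0.11, 0, 0.3], [0, -0.05, -0.12, 0, 0.6], [0, -0.1, -0.12, 0, 0.6]]}}

```text
t: 29.95
tool_pos: [0.4849, 0.0513, 0.1733]
tool_rot: [0.735, 0.678, 0.003, 0.002]
contact_force: [-0.5, -0.0, 0.2]
width: 0.792
gripper_force: 0.0
```

```bash
python3 - <<'E'
from h import *
plan((.446,.2345,.16,87.3,.6))
p=ctrl.grab_frame("side"); C=cloud(p);X=C.reshape(-1,3)
T=X[(X[:,2]>.084)&(X[:,2]<.095)&(X[:,0]>.54)&(X[:,0]<.66)&(X[:,1]>-.1)&(X[:,1]<.2)]
for y in (0,.04,.08,.12):
    b=T[abs(T[:,1]-y)<.015]
    if len(b)>3: print("panel",y,len(b),np.round(b[:,0].min(),4))
for r in ctrl.cut_out(p,"sleeve"):
    Y=C[r["pixels"]&(p["range_z"]>0)]; T=Y[Y[:,2]>.04]
    if len(T)>20: print(cv2.minAreaRect((T[:,:2]*1000).astype(np.float32)))
save(p,"s10.png",(200,130,460,330),3)
E
```

```text
from [0.4849 0.0513 0.1733] 85.4
   [0.179, -0.053, 0.013, -0.01, 0.6] rows 3.8
panel 0 40 0.6136
panel 0.04 31 0.618
panel 0.08 29 0.6204
panel 0.12 24 0.6231
((589.8391723632812, -136.71954345703125), (50.757144927978516, 50.980262756347656), 27.436649322509766)
((356.3390808105469, 134.880859375), (47.430259704589844, 52.411651611328125), 19.157241821289062)
((369.13775634765625, -69.68669891357422), (50.31377410888672, 48.88926696777344), 71.38347625732422)
((454.9563903808594, -123.9258041381836), (48.84372329711914, 51.30694580078125), 27.224966049194336)
((602.6099853515625, 43.93260192871094), (198.61654663085938, 52.373573303222656), 86.48389434814453)
```

View pics/s10.png

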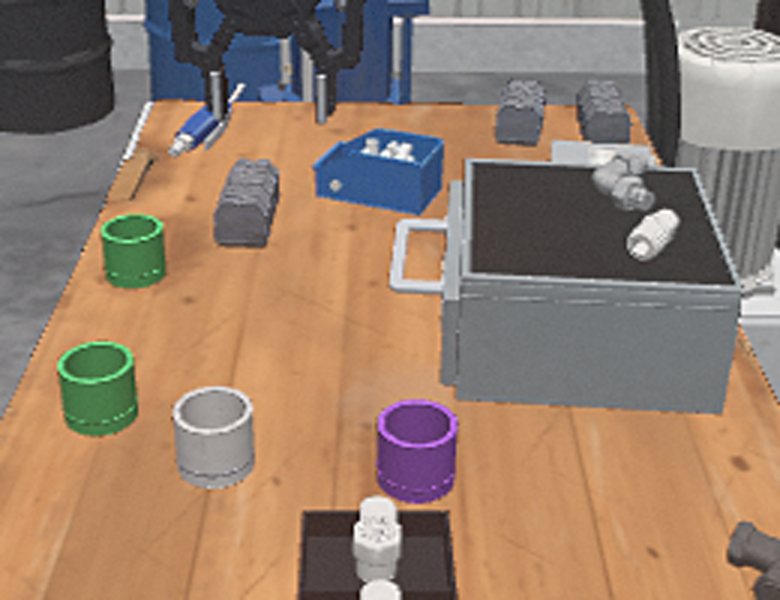

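The drawer is shut: panel face at x≈0.618, where cabinet front minus 12 mm should be. The die set (245,205) and sleeve (213,440) stand in the crop as I left them. Fetching the die set.

{"op": "drive_tool", "data": {"series": [[0.179, -0.053, 0.013, -0.01, 0.6], [0.179, -0.053, 0.013, -0.01, 0.6], [0.179, -0.053, 0.013, -0.01, 0.6], [0.179, -0.053, 0.013, -0.01, 0.6], [0.179, -0.053, 0.013, -0.01, 0.6]]}}

```text
t: 30.55
tool_pos: [0.4432, 0.2383, 0.1576]
tool_rot: [0.722, 0.692, 0.001, -0.001]
contact_force: [0.3, -0.2, -0.1]
width: 0.798
gripper_force: 0.0
```

{"op": "drive_tool", "data": {"series": [[0, 0, 0, 0, 0.6], [0, 0, 0, 0, 0.6], [0, 0, 0, 0, 0.6]]}}

```text
t: 30.85
tool_pos: [0.4451, 0.2327, 0.1578]
tool_rot: [0.725, 0.689, 0.0, 0.0]
contact_force: [0.5, -0.3, 0.3]
width: 0.798
gripper_force: 0.0
```

```bash
python3 look.py w11.png die_set; python3 -c "
from h import *
plan((.4462,.235,.012,87.3,.6))"
```

```text
[0.4451 0.2327 0.1578] 87.11744470746653
die_set 0.86 [321. 186.] z 0.047 [444.9 233.9] [95.3 38. ] 86.9
from [0.4451 0.2327 0.1578] 87.1
   [0.002, 0.001, 0.146, -0.001, 0.6] rows 2.9
```

{"op": "drive_tool", "data": {"series": [[0.002, 0.001, 0.05, 0, 0.6], [0.002, 0.001, 0.1, 0, 0.6], [0.002, 0.001, 0.13, 0, 0.6], [0.002, 0.001, 0.146, 0, 0.6], [0.002, 0.001, 0.146, 0, 0.6]]}}

```text
t: 31.45
tool_pos: [0.444, 0.2343, 0.0094]
tool_rot: [0.725, 0.689, -0.002, -0.001]
contact_force: [-0.1, -0.0, -0.7]
width: 0.802
gripper_force: 0.0
```

{"op": "drive_tool", "data": {"series": [[0, 0, 0, 0, -0.2], [0, 0, 0, 0, -0.2], [0, 0, 0, 0, -0.2], [0, 0, 0, 0, -0.2], [0, 0, 0, 0, -0.2]], "force": 70}}

```text
t: 31.95
tool_pos: [0.4466, 0.2357, 0.0129]
tool_rot: [0.724, 0.69, 0.001, 0.001]
contact_force: [0.1, -2.0, 5.5]
width: 0.554
gripper_force: 75.1
```

{"op": "drive_tool", "data": {"series": [[0, 0, 0, 0, -0.2], [0, 0, -0.02, 0, -0.2], [0, 0, -0.05, 0, -0.2], [0, 0, -0.08, 0, -0.2], [0, 0, -0.08, 0, -0.2]]}}

```text
t: 32.45
tool_pos: [0.4483, 0.2366, 0.0951]
tool_rot: [0.724, 0.69, 0.003, 0.002]
contact_force: [1.5, 0.5, -5.6]
width: 0.552
gripper_force: 74.5
```

{"op": "drive_tool", "data": {"series": [[-0.04, 0.003, 0, 0, -0.2], [-0.08, 0.006, 0, 0, -0.2], [-0.118, 0.01, 0, 0, -0.2], [-0.118, 0.01, 0, 0, -0.2], [-0.118, 0.01, 0, 0, -0.2]]}}

```text
t: 32.95
tool_pos: [0.4491, 0.1167, 0.0904]
tool_rot: [0.725, 0.689, -0.001, -0.001]
contact_force: [-0.4, 0.1, -4.8]
width: 0.551
gripper_force: 74.1
```

{"op": "drive_tool", "data": {"series": [[0, 0, 0, 0, -0.2], [0, 0, 0, 0, -0.2]]}}

```text
t: 33.15
tool_pos: [0.4494, 0.1183, 0.0912]
tool_rot: [0.724, 0.69, -0.0, -0.0]
contact_force: [-0.7, 0.7, -4.6]
width: 0.554
gripper_force: 74.1
```

{"op": "drive_tool", "data": {"series": [[-0.001, 0.001, 0.04, 0, -0.2], [-0.001, 0.001, 0.065, 0, -0.2], [-0.001, 0.001, 0.075, 0, -0.2], [-0.001, 0.001, 0.08, 0, -0.2], [-0.001, 0.001, 0.08, 0, -0.2]]}}

```text
t: 33.65
tool_pos: [0.4509, 0.1171, 0.013]
tool_rot: [0.724, 0.69, 0.0, 0.0]
contact_force: [0.8, 0.1, -4.9]
width: 0.551
gripper_force: 74.3
```

{"op": "drive_tool", "data": {"series": [[0, 0, 0, 0, -0.2], [0, 0, 0, 0, 0.5], [0, 0, 0, 0, 0.5], [0, 0, 0, 0, 0.5], [0, 0, 0, 0, 0.5]]}}

```text
t: 34.15
tool_pos: [0.4513, 0.1162, 0.0119]
tool_rot: [0.724, 0.69, 0.0, 0.0]
contact_force: [-0.1, -0.8, 0.4]
width: 0.75
gripper_force: 0.0
```

{"op": "drive_tool", "data": {"series": [[0, 0, -0.05, 0, 0.5], [0, 0, -0.1, 0, 0.5], [0, 0, -0.13, 0, 0.7], [0, 0, -0.13, 0, 0.7]]}}

```text
t: 34.55
tool_pos: [0.4543, 0.1163, 0.1463]
tool_rot: [0.724, 0.69, 0.004, 0.003]
contact_force: [0.1, 0.5, 0.4]
width: 0.85
gripper_force: 0.0
```

```bash
python3 look.py w12.png die_set; python3 -c "
from h import *
plan((.4553,-.1228,.14,86.5,.7))"
```

```text
[0.4543 0.1163 0.1463] 87.21884261809228
die_set 0.75 [317. 191.] z 0.047 [452.2 115.6] [94.6 38.7] 86.9
from [0.4512 0.1162 0.1422] 87.2
   [-0.239, 0.016, 0.002, 0.004, 0.7] rows 4.8
```

{"op": "drive_tool", "data": {"series": [[-0.239, 0.016, 0, 0.004, 0.7], [-0.239, 0.016, 0, 0.004, 0.7], [-0.239, 0.016, 0, 0.004, 0.7], [-0.239, 0.016, 0, 0.004, 0.7], [-0.239, 0.016, 0, 0.004, 0.7]]}}

```text
t: 35.15
tool_pos: [0.454, -0.1253, 0.1399]
tool_rot: [0.729, 0.685, -0.001, -0.001]
contact_force: [1.0, 0.4, -0.2]
width: 0.85
gripper_force: 0.0
```

{"op": "drive_tool", "data": {"series": [[0, 0, 0, 0, 0.7], [0, 0, 0, 0, 0.7], [0, 0, 0, 0, 0.7]]}}

```text
t: 35.45
tool_pos: [0.4543, -0.122, 0.1405]
tool_rot: [0.728, 0.685, -0.0, -0.002]
contact_force: [-0.2, -1.1, -0.1]
width: 0.854
gripper_force: 0.0
```

```bash
python3 look.py w13.png sleeve; python3 -c "
from h import *
plan((.4553,-.1228,.012,86.5,.7))"
```

```text
[ 0.4543 -0.122   0.1405] 86.50926525045969
sleeve 0.84 [204. 140.] z 0.047 [368.3 -66.9] [51.6 51.2] 58.0
sleeve 0.65 [472. 199.] z 0.046 [ 589.4 -134.5] [51.7 51.1] 6.8
sleeve 0.56 [322. 211.] z 0.047 [ 455.6 -121.1] [51.5 50.9] 39.0
from [ 0.4548 -0.1217  0.1411] 86.6
   [-0.001, 0.001, 0.129, 0.001, 0.7] rows 2.6
```

{"op": "drive_tool", "data": {"series": [[0, 0, 0.05, 0, 0.7], [0, 0, 0.09, 0, 0.7], [0, 0, 0.12, 0, 0.7], [0, 0, 0.129, 0, 0.7], [0, 0, 0.129, 0, 0.7]]}}

```text
t: 36.05
tool_pos: [0.4545, -0.1219, 0.0119]
tool_rot: [0.728, 0.686, -0.0, -0.001]
contact_force: [0.7, 0.7, 0.5]
width: 0.851
gripper_force: 0.0
```

{"op": "drive_tool", "data": {"series": [[0, 0, 0, 0, -0.1], [0, 0, 0, 0, -0.1], [0, 0, 0, 0, -0.1], [0, 0, 0, 0, -0.1], [0, 0, 0, 0, -0.1]], "force": 40}}

```text
t: 36.55
tool_pos: [0.4565, -0.1236, 0.0145]
tool_rot: [0.728, 0.685, 0.001, 0.002]
contact_force: [-0.1, 2.4, 7.4]
width: 0.593
gripper_force: 41.5
```

{"op": "drive_tool", "data": {"series": [[0, 0, 0, 0, -0.3], [0, 0, -0.02, 0, -0.3], [0, 0, -0.05, 0, -0.3], [0, 0, -0.08, 0, -0.3], [0, 0, -0.08, 0, -0.3]]}}

```text
t: 37.05
tool_pos: [0.458, -0.1248, 0.097]
tool_rot: [0.728, 0.685, 0.001, 0.004]
contact_force: [-0.1, -0.5, -2.8]
width: 0.591
gripper_force: 43.1
```

{"op": "drive_tool", "data": {"series": [[0.04, -0.006, 0, 0, -0.3], [0.09, -0.014, 0, 0, -0.3], [0.125, -0.02, 0, 0, -0.3], [0.125, -0.02, 0, 0, -0.3], [0.125, -0.02, 0, 0, -0.3]]}}

```text
t: 37.55
tool_pos: [0.4425, 0.0034, 0.0924]
tool_rot: [0.728, 0.686, -0.0, 0.0]
contact_force: [0.1, 0.3, -2.0]
width: 0.592
gripper_force: 43.1
```

{"op": "drive_tool", "data": {"series": [[0, 0, 0, 0, -0.3], [0, 0, 0, 0, -0.3]]}}

```text
t: 37.75
tool_pos: [0.4432, 0.0017, 0.0926]
tool_rot: [0.729, 0.685, -0.0, 0.0]
contact_force: [0.2, 0.4, -2.9]
width: 0.592
gripper_force: 43.1
```

{"op": "drive_tool", "data": {"series": [[0.001, 0, 0.04, 0, -0.3], [0.001, 0, 0.065, 0, -0.3], [0.001, 0, 0.075, 0, -0.3], [0.001, 0, 0.08, 0, -0.3], [0.001, 0, 0.08, 0, -0.3]]}}

```text
t: 38.25
tool_pos: [0.4416, 0.0032, 0.0142]
tool_rot: [0.729, 0.685, -0.001, -0.001]
contact_force: [-10.2, -1.2, 17.4]
width: 0.59
gripper_force: 45.3
```

{"op": "drive_tool", "data": {"series": [[0, 0, 0, 0, -0.3], [0, 0, 0, 0, 0.7], [0, 0, 0, 0, 0.7], [0, 0, 0, 0, 0.7], [0, 0, 0, 0, 0.7]]}}

```text
t: 38.75
tool_pos: [0.4435, 0.0035, 0.0129]
tool_rot: [0.728, 0.685, 0.0, 0.0]
contact_force: [-0.8, -0.1, -1.1]
width: 0.844
gripper_force: 0.0
```

{"op": "drive_tool", "data": {"series": [[0, 0, -0.05, 0, 0.7], [0, 0, -0.1, 0, 0.7], [0, 0, -0.15, 0, 0.7], [0, 0, -0.2, 0, 0.7], [0, 0, -0.25, 0, 0.7]]}}

```text
t: 39.25
tool_pos: [0.4425, 0.0039, 0.2649]
tool_rot: [0.728, 0.685, 0.0, 0.0]
contact_force: [1.7, 0.0, -0.8]
width: 0.85
gripper_force: 0.0
```

{"op": "drive_tool", "data": {"series": [[0, -0.06, 0, 0, 0.7], [0, -0.06, 0, 0, 0.7], [0, -0.06, 0, 0, 0.7], [0, -0.06, 0, 0, 0.7], [0, -0.06, 0, 0, 0.7]]}}

```text
t: 39.75
tool_pos: [0.3837, 0.0073, 0.2622]
tool_rot: [0.728, 0.685, -0.0, -0.0]
contact_force: [0.4, -1.1, 1.0]
width: 0.852
gripper_force: 0.0
```

```bash
python3 look.py w14.png sleeve die_set adaptor drawer_handle; python3 - <<'E'
from h import *
p=ctrl.grab_frame("side"); C=cloud(p);X=C.reshape(-1,3)
for th in("sleeve","die_set","tray_adaptor"):
  for r in ctrl.cut_out(p,th):
    Y=C[r["pixels"]&(p["range_z"]>0)]; zt=np.percentile(Y[:,2],97); T=Y[Y[:,2]>zt-.008]
    if len(T)>20: print(th,round(zt,3),cv2.minAreaRect((T[:,:2]*1000).astype(np.float32)))
T=X[(X[:,2]>.084)&(X[:,2]<.095)&(X[:,0]>.54)&(X[:,0]<.66)&(X[:,1]>-.1)&(X[:,1]<.2)]
for y in (0,.04,.08,.12):
    b=T[abs(T[:,1]-y)<.015]
    if len(b)>3: print("panel",y,len(b),np.round(b[:,0].min(),4))
E
```

```text
[0.3837 0.0073 0.2622] 86.49195152766482
sleeve 0.77 [313. 226.] z 0.047 [367.8 -66.4] [50.8 49.3] 86.5
sleeve 0.71 [282.  48.] z 0.047 [356.2 136.1] [50.3 51.1] 13.4
sleeve 0.7 [469. 254.] z 0.047 [ 588.8 -134.1] [51.  50.9] 43.4
die_set 0.96 [374.  68.] z 0.047 [451.8 115.2] [94.6 40. ] 88.2
drawer_handle 0.68 [572. 130.] z 0.109 [682.8  40.3] [200.2 110.4] 85.4
drawer_handle 0.65 [528. 119.] z 0.091 [623.2  45.5] [194.6  15.1] 85.2
sleeve 0.047 ((368.6497802734375, -69.77214050292969), (49.371368408203125, 51.417572021484375), 38.31767272949219)
sleeve 0.047 ((443.96319580078125, 2.647541046142578), (51.21982192993164, 49.67991638183594), 56.60739517211914)
sleeve 0.047 ((589.307373046875, -136.57528686523438), (50.91227340698242, 50.80036544799805), 31.755023956298828)
sleeve 0.047 ((357.5379638671875, 135.5019989013672), (47.73847198486328, 53.73139572143555), 8.392644882202148)
sleeve 0.053 ((564.9033203125, -291.7327575683594), (19.16044044494629, 20.606027603149414), 51.06951141357422)
die_set 0.048 ((452.80340576171875, 115.89805603027344), (101.1050033569336, 40.31727981567383), 86.8371353149414)
tray_adaptor 0.052 ((564.291259765625, -225.49546813964844), (19.421213150024414, 18.49142837524414), 29.138551712036133)
panel 0 38 0.6138
panel 0.04 30 0.618
panel 0.08 29 0.6205
panel 0.12 25 0.6228
```

View pics/w14.png

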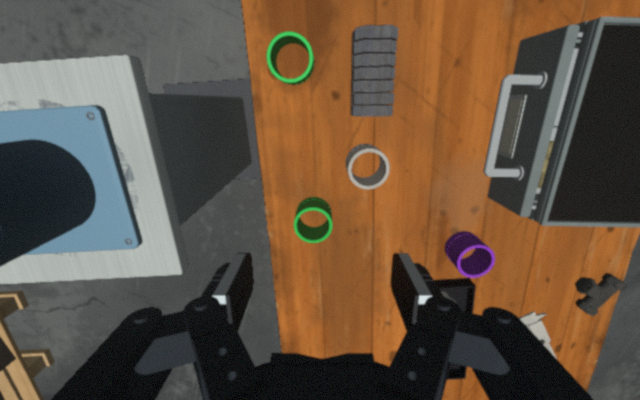

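The sleeve (367,167) and die set (373,70) are back, within 3 mm of where they stood. There is a thin gap behind the panel at (550,150), so I'll check the closure before handing in.

```bash
python3 - <<'E'
from h import *
for n in("wrist","side"):
    p=ctrl.grab_frame(n); X=cloud(p).reshape(-1,3)
    for y in (0.0,.03,.06,.09):
        b=X[(abs(X[:,1]-y)<.01)&(X[:,0]>.58)&(X[:,0]<.70)]
        t=b[(b[:,2]>.1065)&(b[:,2]<.114)]; q=b[(b[:,2]>.086)&(b[:,2]<.094)]
        lo=b[(b[:,2]<.084)&(b[:,0]>.622)]
        print(n,y,"cab front",np.round(np.sort(t[:,0])[:3],4),"panel",np.round([q[:,0].min(),q[:,0].max()],4),"behind",len(lo),np.round(lo[:,2].min() if len(lo) else 0,3))
    if n=="wrist": save(p,"w15.png",(470,10,640,240),2.5)
E
```

```text
wrist 0.0 cab front [0.6244 0.6246 0.6247] panel [0.6122 0.6274] behind 67 0.036
wrist 0.03 cab front [0.6264 0.6266 0.6267] panel [0.6149 0.63  ] behind 70 0.019
wrist 0.06 cab front [0.629  0.6293 0.6293] panel [0.6171 0.6325] behind 71 0.019
wrist 0.09 cab front [0.6314 0.6315 0.6316] panel [0.6194 0.6351] behind 88 0.018
side 0.0 cab front [0.626  0.6264 0.6265] panel [0.6138 0.6256] behind 0 0
side 0.03 cab front [0.6281 0.6282 0.6287] panel [0.6157 0.6278] behind 0 0
side 0.06 cab front [0.6304 0.6306 0.6309] panel [0.6197 0.6299] behind 0 0
side 0.09 cab front [0.6346 0.635  0.6351] panel [0.6215 0.6318] behind 0 0
```

View pics/w15.png

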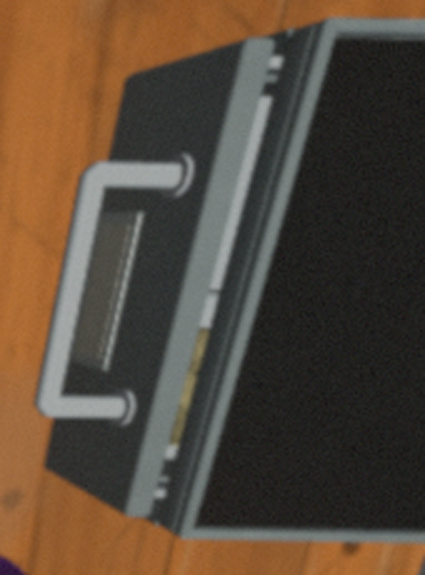

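The crop only shows the opening above the 90 mm panel, with the nipple visible inside. The panel face is 12 mm in front of the cabinet front, its own thickness, so the drawer is shut. Handing in.

```bash
python3 -c "
from station import ctrl
print(ctrl.get_state()['t']); print(ctrl.job_done())"
```

```text
40.3
the job is handed in; nothing more can be done
None
```

I handed the job in at 40.3 s. The adaptor stands upright in the tray's middle bay, the drawer is shut with the nipple still inside, and the die set and sleeve are back within about 3 mm of where they stood; the hand-in call gave no verdict.

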